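# Unload the bush bonding clamp and chock the bushes on the rack

## Robot

A 7-joint arm with a two-finger parallel gripper is mounted at the origin on a cart in front of the work surface, level with it; the furniture and walls round the work are solid. World frame = base frame: x ahead of the robot, y to its left, z up, the work surface at z = 0. Lengths are in m, angles in degrees, forces in N, time in s.
With the tool pointing down it reaches from about 0.425 to 0.875 m from the base axis. Payload 4.7 kg.
Tool frame: the origin (TCP) lies on the mounting face of the last link; the fingertips stand 182 mm ahead of it and the grasp point (between the pads) lies 164 mm ahead of it; z points along the fingers, y is the line along which they close (so a half turn about z gives the same grasp; the last joint's range is limited). The gripper opens to 87 mm and grips with 3 to 60 N. Pads are 19 mm wide; open, the fingers measure 117 mm over their backs; the gripper's body (75 mm by 190 mm) begins 51 mm behind the grasp point.
Start: joints at [68.99, 18.392, -4.016, 83.108, 1.295, 78.541, -3.26], TCP at [0.242, -0.603, 0.405] pointing down, gripper open.
Joint ranges: [-163.93, 163.93], [-17.29, 119.83], [-79.2, 71.16], [3.27, 140.29], [-89.18, 269.18], [5.43, 117.66], [-154.24, 154.24]. Speed limits (degrees/s): [147.25, 147.25, 180, 180, 180, 180, 180].

## Interface

Orientations are given as [roll, pitch, yaw] about the fixed x, y, z axes, in that order (R = Rz(yaw) Ry(pitch) Rx(roll)).
In Python, from cell import env gives the robot as it stands.
- The arm moves only by the tool servo_tool, never from a script. Its argument "plan" is a list of rows, each an object with "xyz": the shift along the tool's x, y, z in cm, a list of three; "twist": the turn, a rotation vector about the tool's x, y, z in degrees, a list of three; "jaw": the closure, from 0 (fully open) to 1 (shut). In form: [{"xyz": [x, y, z], "twist": [wx, wy, wz], "jaw": jaw}, ...]. A call has 1 to 10 rows; each row is the pose to reach, as a shift and turn from the pose commanded when the call began, along the tool's axes at that moment; what a row does not reach only later rows make up. A row lasts 1/12 s, in which the tool goes at most 41.7 mm and 7.16 degrees, less where a joint would pass 70% of its speed; a pose out of reach is approached as far as the arm can. A call with a gripper value outside its range is refused whole. The fingers move at their own pace and stop on an object; "newtons" is the grip in N (left out, the last holds). Time passes only in rows, so rows that repeat a pose let the fingers close. It gives the time, the measured TCP pose, the force, the opening and the grip force at its end, in the units of the state.
- env.get_obs(): the state, without advancing time (a new reading comes with each control period).
- env.read_camera(name): name is "scene" or "top" or "wrist"; returns a dict with "img" (400x640x3 uint8, red, green, blue), "camera_matrix" (3x3 intrinsics, pixels), "k1" (the pictures are not rectified: a ray, as slopes to the right and down, at radius r is drawn at 1 + k1 r^2 times it, then the intrinsics apply), "R" (3x3) and "t" (3): a world point X has camera coordinates R X + t. Camera axes: x right, y down, z forward; pixel columns grow to the right and rows downward; lengths in m; the calibration is good to about 2 mm. A picture is of the moment at which its call begins. There is no depth.
- env.sign_off(): hands the job in; it is judged then, once.
The state is a dict: "time_s": time; "qpos": joint angles; "joint_velocities": joint speeds; "effort": joint torques, N m; "tool_pos": TCP position; "tool_rot": TCP orientation; "force": force on the tool from outside, world axes, zero at the start; "wrist_torque": the same for the moment, N m; "grip_width": finger opening in m; "grasp_force": force on a finger pad.
Only numpy, scipy, OpenCV 4.12 (cv2) and the standard library are available. Lean on these libraries where they do the work, as an engineer would, in place of code of your own. Each camera call takes 0.05 s, during which the arm holds its last target. There are 200 camera calls.

## Task

The rubber bushes in the closed clamp are cured: swing the clamp's lid up by its bar past upright, so that it stands open by itself, and lift out every bush. Lay the bushes on their sides on the rack board, side by side in one closed row that starts against the fence, axes parallel to the fence, and chock the open end with the black wedge lying on the board in the middle, its slope snug against the last bush, so that none can roll. Then shut the empty clamp, and leave the loupe, the ring gauge and the caliper where they are.

Things in the scene. Friction and masses are not known exactly. Their poses are not given: they have to be found in the camera images.
- clamp: clamshell bonding clamp, fixed to the bench: aluminium base plate 150 x 250 x 12 mm with two toothed V rails (at x = +-20 mm, teeth up to 32 mm above the bench) that make five grooves along the clamp's x, centred at y = -90, -45, 0, +45, +90 mm, and a hinged lid. Origin on the bench at the middle of the grooves; x points from the handle side to the hinge side, z up. Beside the bush ends (|x| over 30 mm) nothing stands higher than 16 mm until the hinge brackets at x = 69 mm
- clamp_lid (a joint): angle of the clamp's lid (rad): 0 closed, grows as the handle swings up and over to the hinge side; upright at about 1.57, end stop at 1.85. The lid weighs 0.7 kg and turns freely: let go well short of upright it falls shut, past 1.6 it drops back to its stop and stays open
- lid_hinge (a point): middle of the lid's hinge line, which runs along the clamp's y, at x = 75 mm, 44 mm above the bench
- lid_bar (a point): middle of the lid's handle, a round steel bar 12 mm in diameter along the clamp's y, free over 80 mm, held 42 mm out from the lid's front edge; moves with the lid. Closed it is 162 mm in front of the hinge line and 22 mm above it (66 mm above the bench); with the lid at its open stop it is 66 mm behind the hinge line and 194 mm above the bench. Pinched from above it can turn between finger pads as the lid swings
- rack: rack board, fixed to the bench: 270 x 124 mm, flat rubber face 12 mm above the bench (114 mm wide), with a fence 12 mm thick, 64 mm wide and 36 mm tall across the middle of its far end. Origin on the bench under the board's centre line; x runs along the board toward the fence, whose inner face is at x = 133 mm, the open end of the board is at x = -123 mm; y across the board, z up
- bush_1: bonded rubber bush 1: a steel sleeve 40 mm in diameter and 60 mm long with a rubber ring and a steel tube inside, 0.16 kg. Origin at its centre, its axis of revolution is its own x axis. 3 to 5 of the five bushes are present. At the start each lies on its side in a V groove of the closed clamp, axis along the clamp's x, 40 mm above the bench, grooves 45 mm apart. It can be gripped from above by its two flat ends (60 mm apart); it rolls easily when set on its side
- bush_2: bonded rubber bush 2: a steel sleeve 40 mm in diameter and 60 mm long with a rubber ring and a steel tube inside, 0.16 kg. Origin at its centre, its axis of revolution is its own x axis. 3 to 5 of the five bushes are present. At the start each lies on its side in a V groove of the closed clamp, axis along the clamp's x, 40 mm above the bench, grooves 45 mm apart. It can be gripped from above by its two flat ends (60 mm apart); it rolls easily when set on its side
- bush_3: bonded rubber bush 3: a steel sleeve 40 mm in diameter and 60 mm long with a rubber ring and a steel tube inside, 0.16 kg. Origin at its centre, its axis of revolution is its own x axis. 3 to 5 of the five bushes are present. At the start each lies on its side in a V groove of the closed clamp, axis along the clamp's x, 40 mm above the bench, grooves 45 mm apart. It can be gripped from above by its two flat ends (60 mm apart); it rolls easily when set on its side
- bush_4: bonded rubber bush 4: a steel sleeve 40 mm in diameter and 60 mm long with a rubber ring and a steel tube inside, 0.16 kg. Origin at its centre, its axis of revolution is its own x axis. 3 to 5 of the five bushes are present. At the start each lies on its side in a V groove of the closed clamp, axis along the clamp's x, 40 mm above the bench, grooves 45 mm apart. It can be gripped from above by its two flat ends (60 mm apart); it rolls easily when set on its side
- bush_5: bonded rubber bush 5: a steel sleeve 40 mm in diameter and 60 mm long with a rubber ring and a steel tube inside, 0.16 kg. Origin at its centre, its axis of revolution is its own x axis. 3 to 5 of the five bushes are present. At the start each lies on its side in a V groove of the closed clamp, axis along the clamp's x, 40 mm above the bench, grooves 45 mm apart. It can be gripped from above by its two flat ends (60 mm apart); it rolls easily when set on its side
- chock: black wedge chock, 58 mm long, 40 mm wide, 34 mm tall, 0.22 kg, loose, starts on the bench left of the rack. Origin in the middle of its underside; the 50 degree slope is on its +x end (toe at x = 30 mm, slope meets the flat top at x = 1.5 mm), square back at x = -28 mm; grip it across its 40 mm width near x = -10 mm
- chock_seat (a point): point of the chock (x = 39.3 mm, 20 mm above its underside) where the axis of a bush lies that rests on the same surface against the chock's slope
- loupe: bystander: black standing magnifier, 45 mm across, 49 mm tall, origin under its centre; leave it alone
- ring_gauge: bystander: steel ring gauge, 52 mm across, 16 mm thick, lying flat, origin under its centre; leave it alone
- caliper: bystander: caliper, 232 mm long, lying flat, origin under its middle; leave it alone
Things that resemble listed ones, but are neither listed nor needed, are in the scene too. Leave any orange look-alike of the bush_1 alone.

How it is judged (in metres and radians):
On the way:
1. the lid stands open past upright by itself, not held (value of joint clamp_lid above 1.7 rad and contact force between each of the arm, the fingers and clamp below 0.3 N), for 0.3 s.
At the end, for the whole second after the job is handed in: Bushes on the board's rubber face in one row from the fence, axes across it (8 deg), 27 mm at most off its centre line; chock flat, slope to the row, within 20 mm and 10 deg of the centre line; at most 8 mm of play in all between fence, bushes and chock; all at rest; lid under 0.06 rad (((x of chock_seat in the frame of rack between 0.025 and 0.039 m and x of each of bush_1, bush_2, bush_3, bush_4, bush_5 in the frame of rack above 0.009 m and (x of bush_1 in the frame of rack between 0.093 and 0.133 m or x of bush_2 in the frame of rack between 0.093 and 0.133 m or x of bush_3 in the frame of rack between 0.093 and 0.133 m or x of bush_4 in the frame of rack between 0.093 and 0.133 m or x of bush_5 in the frame of rack between 0.093 and 0.133 m) and (x of bush_1 in the frame of rack between 0.053 and 0.093 m or x of bush_2 in the frame of rack between 0.053 and 0.093 m or x of bush_3 in the frame of rack between 0.053 and 0.093 m or x of bush_4 in the frame of rack between 0.053 and 0.093 m or x of bush_5 in the frame of rack between 0.053 and 0.093 m) and (x of bush_1 in the frame of rack between 0.013 and 0.053 m or x of bush_2 in the frame of rack between 0.013 and 0.053 m or x of bush_3 in the frame of rack between 0.013 and 0.053 m or x of bush_4 in the frame of rack between 0.013 and 0.053 m or x of bush_5 in the frame of rack between 0.013 and 0.053 m)) or (x of chock_seat in the frame of rack between -0.015 and -0.001 m and x of each of bush_1, bush_2, bush_3, bush_4, bush_5 in the frame of rack above -0.031 m and (x of bush_1 in the frame of rack between 0.093 and 0.133 m or x of bush_2 in the frame of rack between 0.093 and 0.133 m or x of bush_3 in the frame of rack between 0.093 and 0.133 m or x of bush_4 in the frame of rack between 0.093 and 0.133 m or x of bush_5 in the frame of rack between 0.093 and 0.133 m) and (x of bush_1 in the frame of rack between 0.053 and 0.093 m or x of bush_2 in the frame of rack between 0.053 and 0.093 m or x of bush_3 in the frame of rack between 0.053 and 0.093 m or x of bush_4 in the frame of rack between 0.053 and 0.093 m or x of bush_5 in the frame of rack between 0.053 and 0.093 m) and (x of bush_1 in the frame of rack between 0.013 and 0.053 m or x of bush_2 in the frame of rack between 0.013 and 0.053 m or x of bush_3 in the frame of rack between 0.013 and 0.053 m or x of bush_4 in the frame of rack between 0.013 and 0.053 m or x of bush_5 in the frame of rack between 0.013 and 0.053 m) and (x of bush_1 in the frame of rack between -0.027 and 0.013 m or x of bush_2 in the frame of rack between -0.027 and 0.013 m or x of bush_3 in the frame of rack between -0.027 and 0.013 m or x of bush_4 in the frame of rack between -0.027 and 0.013 m or x of bush_5 in the frame of rack between -0.027 and 0.013 m)) or (x of chock_seat in the frame of rack between -0.055 and -0.041 m and x of each of bush_1, bush_2, bush_3, bush_4, bush_5 in the frame of rack above -0.071 m and (x of bush_1 in the frame of rack between 0.093 and 0.133 m or x of bush_2 in the frame of rack between 0.093 and 0.133 m or x of bush_3 in the frame of rack between 0.093 and 0.133 m or x of bush_4 in the frame of rack between 0.093 and 0.133 m or x of bush_5 in the frame of rack between 0.093 and 0.133 m) and (x of bush_1 in the frame of rack between 0.053 and 0.093 m or x of bush_2 in the frame of rack between 0.053 and 0.093 m or x of bush_3 in the frame of rack between 0.053 and 0.093 m or x of bush_4 in the frame of rack between 0.053 and 0.093 m or x of bush_5 in the frame of rack between 0.053 and 0.093 m) and (x of bush_1 in the frame of rack between 0.013 and 0.053 m or x of bush_2 in the frame of rack between 0.013 and 0.053 m or x of bush_3 in the frame of rack between 0.013 and 0.053 m or x of bush_4 in the frame of rack between 0.013 and 0.053 m or x of bush_5 in the frame of rack between 0.013 and 0.053 m) and (x of bush_1 in the frame of rack between -0.027 and 0.013 m or x of bush_2 in the frame of rack between -0.027 and 0.013 m or x of bush_3 in the frame of rack between -0.027 and 0.013 m or x of bush_4 in the frame of rack between -0.027 and 0.013 m or x of bush_5 in the frame of rack between -0.027 and 0.013 m) and (x of bush_1 in the frame of rack between -0.067 and -0.027 m or x of bush_2 in the frame of rack between -0.067 and -0.027 m or x of bush_3 in the frame of rack between -0.067 and -0.027 m or x of bush_4 in the frame of rack between -0.067 and -0.027 m or x of bush_5 in the frame of rack between -0.067 and -0.027 m))) and y of bush_1 in the frame of rack between -0.027 and 0.027 m and z of bush_1 in the frame of rack between 0.027 and 0.037 m and angle between the x axis of each of bush_1, bush_2, bush_3, bush_4, bush_5 and the y axis of rack, either way round below 0.14 rad and linear speed of each of bush_1, bush_2, bush_3, bush_4, bush_5, chock below 0.02 m/s and y of bush_2 in the frame of rack between -0.027 and 0.027 m and z of bush_2 in the frame of rack between 0.027 and 0.037 m and y of bush_3 in the frame of rack between -0.027 and 0.027 m and z of bush_3 in the frame of rack between 0.027 and 0.037 m and y of bush_4 in the frame of rack between -0.027 and 0.027 m and z of bush_4 in the frame of rack between 0.027 and 0.037 m and y of bush_5 in the frame of rack between -0.027 and 0.027 m and z of bush_5 in the frame of rack between 0.027 and 0.037 m and y of chock in the frame of rack between -0.02 and 0.02 m and z of chock in the frame of rack between 0.008 and 0.017 m and angle between chock's own z axis and vertical below 0.1 rad and angle between the x axis of chock and the x axis of rack, either way round below 0.17 rad and value of joint clamp_lid below 0.06 rad); the robot touches nothing.
It fails at once if the loupe is pushed more than 40 mm (distance of loupe from where it was at the start of the episode above 0.04 m).
It fails at once if the ring gauge is pushed more than 40 mm (distance of ring_gauge from where it was at the start of the episode above 0.04 m).
It fails at once if the caliper is pushed more than 40 mm (distance of caliper from where it was at the start of the episode above 0.04 m).
Of bush_1, bush_2, bush_3, bush_4, bush_5 only 3 to 5 are there at a start; the rules pass over those that are not, and their reading is None.
At some moment in a run one of chock may be knocked a few centimetres aside while the robot is not near it.
Once in a run the grip may slacken for a moment while it holds something.
It also fails if it takes over 210 s, if anything falls off the work surface, if the arm or the gripper's body presses on something with over 40 N, if the wrist force passes 120 N, or if a joint passes its speed limit or range.

## Working session

There is one attempt and no reset: what is moved stays moved. The work goes in short steps, Python scripts to look and compute and a tool call to move; the robot and the scene stay as the last step left them, time stands still between calls to the robot, and variables do not carry over. Pictures are saved under pics/ and viewed, at most 14 in all, crops included, and the job is handed in when it is done.

Besides the shell and the picture viewer there is one more tool, called after "Emit:" by a JSON object that holds its "method" and its "body", one argument or row to a line. servo_tool: Moves the arm, as the interface text tells. Its arguments: {"type":"object","properties":{"plan":{"type":"array","items":{"type":"object","properties":{"xyz":{"type":"array","items":{"type":"number"}},"twist":{"type":"array","items":{"type":"number"}},"jaw":{"type":"number"}}}},"newtons":{"type":"number"}},"required":["plan"]}

```bash
mkdir -p pics; ls; cat > h.py <<'E'
import numpy as np, cv2
from cell import env
from scipy.spatial.transform import Rotation as Rn
def cam(n,f=None):
    c=env.read_camera(n)
    if f: cv2.imwrite('pics/'+f,cv2.cvtColor(c['img'],cv2.COLOR_RGB2BGR))
    return c
def pix2w(c,uv,z):
    K=c['camera_matrix']; d=np.linalg.inv(K)@[uv[0],uv[1],1]; s=d[:2]; rd=np.hypot(*s); r=rd
    for _ in range(20): r=rd/(1+c['k1']*r*r)
    s=s*(r/rd) if rd>0 else s
    R=np.array(c['R']);t=np.array(c['t']); o=-R.T@t; v=R.T@[s[0],s[1],1]
    return o+v*(z-o[2])/v[2]
def w2pix(c,X):
    p=np.array(c['R'])@X+c['t']; s=p[:2]/p[2]; s=s*(1+c['k1']*(s@s)); K=c['camera_matrix']
    return np.array([K[0,0]*s[0]+K[0,2],K[1,1]*s[1]+K[1,2]])
E
python3 - <<'E'
from h import *
import pickle
print(env.get_obs())
d={}
for n in('scene','top'): d[n]=cam(n,n+'0.png'); print(n,d[n]['R'],d[n]['t'],d[n]['k1'],d[n]['camera_matrix'])
pickle.dump(d,open('c0.pkl','wb'))
E
```

```text
pics
{'time_s': 0.0, 'qpos': array([68.99017307, 18.43909647, -4.01778284, 83.1736592 ,  1.29575566,
       78.54054683, -3.26137824]), 'joint_velocities': array([ 0.04665918, -0.02049637,  0.03724125, -0.03419679, -0.05407989,
       -0.03667711,  0.1038907 ]), 'effort': array([ 5.81938116e-05, -4.91289067e+01, -4.03471906e-01, -3.12527633e+01,
       -6.37629256e-02,  4.38201951e-02,  2.13743347e-04]), 'tool_pos': array([ 0.24148942, -0.60326057,  0.40367197]), 'tool_rot': array([-1.79891991e+02,  5.71376030e-03,  2.18204634e+01]), 'force': array([ 0.62624875,  0.14605748, -0.12228472]), 'wrist_torque': array([0.02034431, 0.00513676, 0.02378112]), 'grasp_force': 0.0, 'grip_width': 0.08705134710372038}
scene [[-0.549523   -0.83513616  0.02391787]
 [-0.47842782  0.29108021 -0.82848001]
 [ 0.6849316  -0.4667118  -0.55950765]] [0.26584616 0.27365533 0.93033096] 0.011243631699768664 [[507.86081863   0.         317.98425974]
 [  0.         507.86081863 203.1670946 ]
 [  0.           0.           1.        ]]
top [[ 0.00593759 -0.99994988  0.00806138]
 [-0.99497027 -0.00671376 -0.09994542]
 [ 0.09999454 -0.0074274  -0.99496026]] [0.01198453 0.49333619 1.09588155] -0.02606420830176489 [[385.83745372   0.         320.26025226]
 [  0.         385.83745372 201.48492209]
 [  0.           0.           1.        ]]
```

View pics/top0.png

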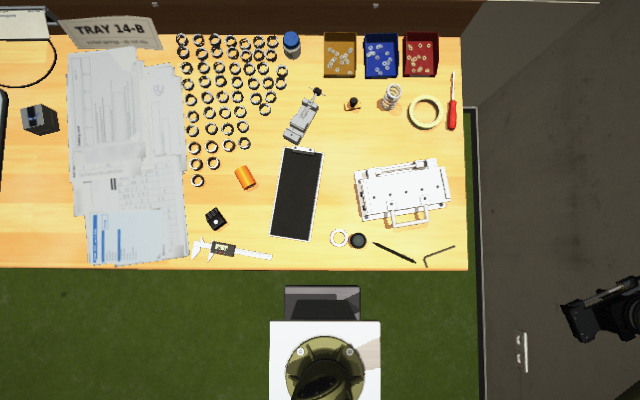

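View pics/scene0.png

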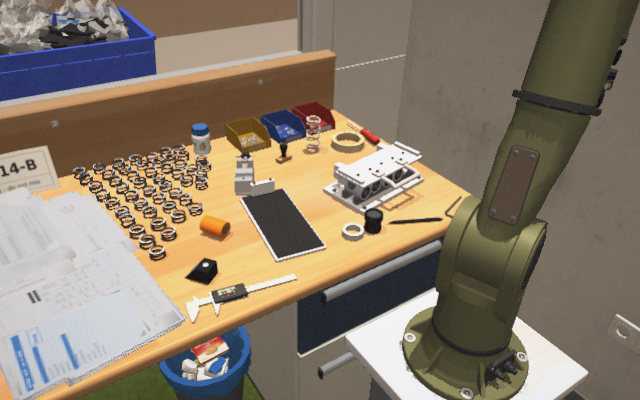

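The top view shows the clamp at about (403,190) with its handle toward the robot, the rack at (297,195) with its fence at the top, the chock at (215,219), the loupe at (358,240), the ring at (339,237) and the caliper at (232,250). I'll enlarge it for measuring.

```bash
python3 - <<'E'
import cv2
a=cv2.imread('pics/top0.png')
cv2.imwrite('pics/a.png',cv2.resize(a[140:260,195:460],None,fx=3,fy=3,interpolation=cv2.INTER_CUBIC))
b=cv2.imread('pics/scene0.png')
cv2.imwrite('pics/b.png',cv2.resize(b[130:290,180:440],None,fx=3,fy=3,interpolation=cv2.INTER_CUBIC))
E
```

```text
(no output)
```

View pics/a.png

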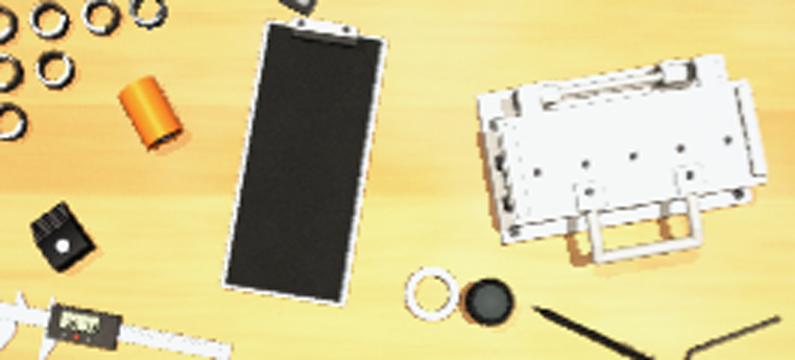

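View pics/b.png

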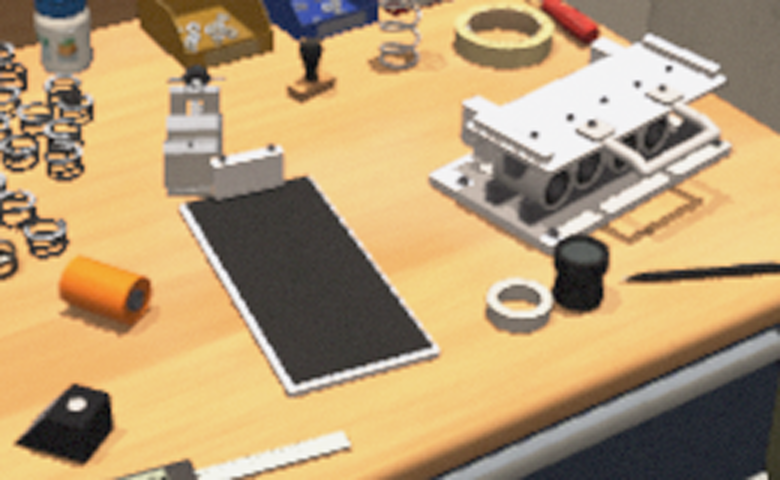

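Grooves appear to hold about four bushes (the left-most seems empty). Now I'll turn the pixels into positions.

```bash
python3 - <<'E'
from h import *
import pickle
c=pickle.load(open('c0.pkl','rb'))['top']
f=lambda x,y,z:pix2w(c,(195+(x-1)/3,140+(y-1)/3),z)
for n,x,y,z in [('bL',598,257,.066),('bR',698,240,.066),('rfl',265,22,.012),('rfr',385,38,.012),('rnr',345,303,.012),('rnl',224,288,.012),('loupe',489,300,.03),('ring',432,293,.008),('chockdot',62,245,.034),('lidL',515,225,.062),('lidR',755,185,.062),('baseNL',510,243,.012),('baseFL',480,95,.012),('hl',545,97,.044),('hr',665,75,.044),('fence',325,28,.036),('cal',85,322,0)]:
    print(n,f(x,y,z).round(4))
E
```

```text
bL [ 0.4237 -0.1905  0.066 ]
bR [ 0.44   -0.2842  0.066 ]
rfl [0.6569 0.127  0.012 ]
rfr [0.6416 0.0077 0.012 ]
rnr [0.3798 0.0451 0.012 ]
rnl [0.3936 0.1626 0.012 ]
loupe [ 0.3835 -0.0927  0.03  ]
ring [ 0.39   -0.0394  0.008 ]
chockdot [0.4331 0.3154 0.034 ]
lidL [ 0.4533 -0.1139  0.062 ]
lidR [ 0.4923 -0.3404  0.062 ]
baseNL [ 0.439  -0.1153  0.012 ]
baseFL [ 0.585  -0.0864  0.012 ]
hl [ 0.5778 -0.1458  0.044 ]
hr [ 0.6002 -0.262   0.044 ]
fence [0.6455 0.0664 0.036 ]
cal [0.3596 0.2995 0.    ]
```

```bash
cat >> h.py <<'E'
CL=dict(o=np.array([.518,-.222]),a=10.0); RK=dict(o=np.array([.506,.0873]),a=-7.9)
def fr(F,x,y):
    a=np.radians(F['a']); return F['o']+np.array([x*np.cos(a)-y*np.sin(a),x*np.sin(a)+y*np.cos(a)])
def plan(*pts,start=None):
    """pts: (gx,gy,gz,yaw) grasp points, tool down; prints each shift/turn relative to the previous one (separate calls)"""
    o=env.get_obs(); p=np.array(o['tool_pos']); R=Rn.from_euler('xyz',o['tool_rot'],degrees=True)
    for q in pts:
        T=np.array(q[:3])+[0,0,.164]; Rt=Rn.from_euler('xyz',[180,0,q[3]],degrees=True)
        print(np.round(R.inv().apply(T-p)*100,2), np.round((R.inv()*Rt).as_rotvec(degrees=True),1)); p,R=T,Rt
E
python3 - <<'E'
from h import *
plan((.432,-.237,.15,100))
E
```

```text
[ 31.3  -26.91   9.02] [ -0.1  -0.1 -78.2]
```

Emit:
{"method": "servo_tool", "body": {
  "plan": [
    {"xyz": [31.3,-26.9,9],"twist": [0,0,-78.2],"jaw": 0.4},
    {"xyz": [31.3,-26.9,9],"twist": [0,0,-78.2],"jaw": 0.4},
    {"xyz": [31.3,-26.9,9],"twist": [0,0,-78.2],"jaw": 0.4},
    {"xyz": [31.3,-26.9,9],"twist": [0,0,-78.2],"jaw": 0.4},
    {"xyz": [31.3,-26.9,9],"twist": [0,0,-78.2],"jaw": 0.4},
    {"xyz": [31.3,-26.9,9],"twist": [0,0,-78.2],"jaw": 0.4},
    {"xyz": [31.3,-26.9,9],"twist": [0,0,-78.2],"jaw": 0.4},
    {"xyz": [31.3,-26.9,9],"twist": [0,0,-78.2],"jaw": 0.4},
    {"xyz": [31.3,-26.9,9],"twist": [0,0,-78.2],"jaw": 0.4},
    {"xyz": [31.3,-26.9,9],"twist": [0,0,-78.2],"jaw": 0.4}
  ]
}}

```text
time_s: 0.93
tool_pos: [0.4298, -0.2404, 0.3154]
tool_rot: [-180.0, 0.0, 93.8]
force: [1.0, -0.8, -0.4]
grip_width: 0.0525
grasp_force: 0.0
```

Emit:
{"method": "servo_tool", "body": {
  "plan": [
    {"xyz": [0,0,0],"twist": [0,0,0],"jaw": 0.4},
    {"xyz": [0,0,0],"twist": [0,0,0],"jaw": 0.4}
  ]
}}

```text
time_s: 1.1
tool_pos: [0.4304, -0.2397, 0.3153]
tool_rot: [-179.9, -0.1, 93.7]
force: [-0.2, -1.2, 0.2]
grip_width: 0.0525
grasp_force: 0.0
```

```bash
python3 - <<'E'
from h import *
import pickle
c=cam('wrist','w1.png'); pickle.dump(c,open('w1.pkl','wb')); plan((.432,-.237,.15,100))
print(w2pix(c,np.array([.432,-.237,.066])), -np.array(c['R']).T@c['t'])
E
```

```text
[0.46 0.27 0.16] [-0.1  0.  -6.5]
[319.49276088 210.22477752] [ 0.42513227 -0.16330403  0.29611323]
```

View pics/w1.png

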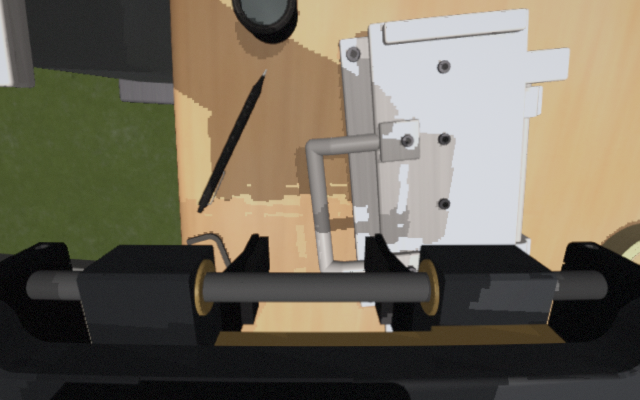

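The wrist view shows the handle bar running from (316,148) to (327,265), between the open fingers.

```bash
python3 - <<'E'
from h import *
import pickle
c=pickle.load(open('w1.pkl','rb'))
a=pix2w(c,(315,150),.066);b=pix2w(c,(327,263),.066);m=(a+b)/2;d=a-b
print(a,b,m,np.degrees(np.arctan2(d[1],d[0]))-90)
m2=pix2w(c,(353,54),.016);print('screw base',m2)
a=pix2w(c,(376,30),.064);b=pix2w(c,(524,14),.064);print('lid left end',a,b,np.degrees(np.arctan2(*(b-a)[[1,0]])))
E
```

```text
[ 0.42575424 -0.19238672  0.066     ] [ 0.44087475 -0.28014473  0.066     ] [ 0.43331449 -0.23626573  0.066     ] 9.775951248818842
screw base [ 0.45141378 -0.11969435  0.016     ]
lid left end [ 0.4606101  -0.11145174  0.064     ] [ 0.55700591 -0.09388728  0.064     ] 10.326682320876921
```

```bash
sed -i 's/CL=dict(o=np.array(\[.518,-.222\])/CL=dict(o=np.array([.519,-.2212])/' h.py; python3 - <<'E'
from h import *
plan((.4333,-.2363,.066,100))
for th in list(range(0,106,3))+[104.3]:
    a=np.radians(172.27-th); print(th,round(16.35*np.cos(a)+16.2,1),round(-(16.35*np.sin(a)-2.2),1),end=' | ')
E
```

```text
[0.53 0.41 8.56] [-0.1  0.  -6.5]
0 -0.0 0.0 | 3 0.1 -0.8 | 6 0.3 -1.7 | 9 0.5 -2.5 | 12 0.8 -3.3 | 15 1.1 -4.1 | 18 1.5 -4.9 | 21 1.9 -5.7 | 24 2.3 -6.4 | 27 2.8 -7.1 | 30 3.3 -7.8 | 33 3.8 -8.5 | 36 4.4 -9.1 | 39 5.0 -9.7 | 42 5.6 -10.3 | 45 6.3 -10.8 | 48 7.0 -11.3 | 51 7.7 -11.8 | 54 8.5 -12.2 | 57 9.2 -12.6 | 60 10.0 -12.9 | 63 10.8 -13.2 | 66 11.6 -13.5 | 69 12.4 -13.7 | 72 13.3 -13.9 | 75 14.1 -14.0 | 78 15.0 -14.1 | 81 15.8 -14.1 | 84 16.7 -14.1 | 87 17.5 -14.1 | 90 18.4 -14.0 | 93 19.2 -13.9 | 96 20.1 -13.7 | 99 20.9 -13.5 | 102 21.7 -13.2 | 105 22.5 -12.9 | 104.3 22.3 -13.0 |
```

Emit:
{"method": "servo_tool", "body": {
  "plan": [
    {"xyz": [0.5,0.4,3.5],"twist": [0,0,-6.3],"jaw": 0.4},
    {"xyz": [0.5,0.4,7],"twist": [0,0,-6.3],"jaw": 0.4},
    {"xyz": [0.5,0.4,8.6],"twist": [0,0,-6.3],"jaw": 0.4},
    {"xyz": [0.5,0.4,8.6],"twist": [0,0,-6.3],"jaw": 0.4},
    {"xyz": [0.5,0.4,8.6],"twist": [0,0,-6.3],"jaw": 1},
    {"xyz": [0.5,0.4,8.6],"twist": [0,0,-6.3],"jaw": 1},
    {"xyz": [0.5,0.4,8.6],"twist": [0,0,-6.3],"jaw": 1},
    {"xyz": [0.5,0.4,8.6],"twist": [0,0,-6.3],"jaw": 1},
    {"xyz": [0.5,0.4,8.6],"twist": [0,0,-6.3],"jaw": 1},
    {"xyz": [0.5,0.4,8.6],"twist": [0,0,-6.3],"jaw": 1}
  ],
  "newtons": 15
}}

```text
time_s: 1.98
tool_pos: [0.4335, -0.2373, 0.2308]
tool_rot: [179.9, 0.1, 99.7]
force: [-0.6, -0.5, 0.9]
grip_width: 0.0202
grasp_force: 0.0
```

Emit:
{"method": "servo_tool", "body": {
  "plan": [
    {"xyz": [0,0,0],"twist": [0,0,0],"jaw": 1},
    {"xyz": [0,0,0],"twist": [0,0,0],"jaw": 1},
    {"xyz": [0,0,0],"twist": [0,0,0],"jaw": 1},
    {"xyz": [0,0,0],"twist": [0,0,0],"jaw": 1},
    {"xyz": [0,0,-0.2],"twist": [0,0,0],"jaw": 1}
  ]
}}

```text
time_s: 2.4
tool_pos: [0.433, -0.2373, 0.2316]
tool_rot: [-180.0, 0.0, 99.7]
force: [-0.3, -1.3, -4.0]
grip_width: 0.0115
grasp_force: 15.0
```

Emit:
{"method": "servo_tool", "body": {
  "plan": [
    {"xyz": [0,0.1,-0.6],"twist": [0,0,0],"jaw": 1},
    {"xyz": [0,0.3,-1.5],"twist": [0,0,0],"jaw": 1},
    {"xyz": [0,0.8,-3.1],"twist": [0,0,0],"jaw": 1},
    {"xyz": [0,1.5,-4.7],"twist": [0,0,0],"jaw": 1},
    {"xyz": [0,2.3,-6.2],"twist": [0,0,0],"jaw": 1},
    {"xyz": [0,3.3,-7.6],"twist": [0,0,0],"jaw": 1},
    {"xyz": [0,4.4,-8.9],"twist": [0,0,0],"jaw": 1},
    {"xyz": [0,5.0,-9.5],"twist": [0,0,0],"jaw": 1}
  ]
}}

```text
time_s: 3.07
tool_pos: [0.4815, -0.229, 0.3295]
tool_rot: [-179.7, -0.0, 99.7]
force: [-10.6, -0.4, 7.3]
grip_width: 0.0116
grasp_force: 15.0
```

Emit:
{"method": "servo_tool", "body": {
  "plan": [
    {"xyz": [0,0.6,-0.6],"twist": [0,0,0],"jaw": 1},
    {"xyz": [0,2.0,-1.6],"twist": [0,0,0],"jaw": 1},
    {"xyz": [0,3.5,-2.5],"twist": [0,0,0],"jaw": 1},
    {"xyz": [0,5.0,-3.2],"twist": [0,0,0],"jaw": 1},
    {"xyz": [0,6.6,-3.8],"twist": [0,0,0],"jaw": 1},
    {"xyz": [0,8.3,-4.2],"twist": [0,0,0],"jaw": 1},
    {"xyz": [0,10.0,-4.4],"twist": [0,0,0],"jaw": 1},
    {"xyz": [0,11.7,-4.4],"twist": [0,0,0],"jaw": 1},
    {"xyz": [0,13.4,-4.3],"twist": [0,0,0],"jaw": 1}
  ]
}}

```text
time_s: 3.82
tool_pos: [0.6156, -0.2057, 0.3716]
tool_rot: [179.9, 0.0, 99.7]
force: [0.2, -0.9, -1.7]
grip_width: 0.0114
grasp_force: 15.0
```

Emit:
{"method": "servo_tool", "body": {
  "plan": [
    {"xyz": [0,0.9,0.1],"twist": [0,0,0],"jaw": 1},
    {"xyz": [0,1.7,0.3],"twist": [0,0,0],"jaw": 1},
    {"xyz": [0,2.5,0.5],"twist": [0,0,0],"jaw": 1},
    {"xyz": [0,3.3,0.8],"twist": [0,0,0],"jaw": 1},
    {"xyz": [0,3.8,1.0],"twist": [0,0,0],"jaw": 1},
    {"xyz": [0,3.8,1.0],"twist": [0,0,0],"jaw": 1}
  ]
}}

```text
time_s: 4.32
tool_pos: [0.6532, -0.1992, 0.3599]
tool_rot: [179.9, 0.0, 99.8]
force: [2.8, -0.8, 1.3]
grip_width: 0.0113
grasp_force: 15.0
```

Emit:
{"method": "servo_tool", "body": {
  "plan": [
    {"xyz": [0,0,0],"twist": [0,0,0],"jaw": 0.3},
    {"xyz": [0,0,0],"twist": [0,0,0],"jaw": 0.3},
    {"xyz": [0,0,0],"twist": [0,0,0],"jaw": 0.3},
    {"xyz": [0,0,0],"twist": [0,0,0],"jaw": 0.3},
    {"xyz": [0,0,-3],"twist": [0,0,0],"jaw": 0.3},
    {"xyz": [0,0,-6],"twist": [0,0,0],"jaw": 0},
    {"xyz": [-2,-4,-6],"twist": [0,0,0],"jaw": 0},
    {"xyz": [-4.5,-8,-6],"twist": [0,0,0],"jaw": 0},
    {"xyz": [-4.5,-12,-6],"twist": [0,0,0],"jaw": 0},
    {"xyz": [-4.5,-15.7,-6],"twist": [0,0,0],"jaw": 0}
  ]
}}

```text
time_s: 5.15
tool_pos: [0.5036, -0.2724, 0.4193]
tool_rot: [-179.9, -0.0, 99.6]
force: [0.4, -0.6, 0.8]
grip_width: 0.0699
grasp_force: 0.0
```

```bash
python3 - <<'E'
from h import *
import pickle
c=cam('wrist'); s=cam('scene'); t=cam('top'); pickle.dump((c,s,t),open('w2.pkl','wb'))
o=env.get_obs(); print(o['tool_pos'],o['tool_rot'],o['force'])
for y in (90,45,0,-45,-90): print(y, w2pix(c,np.array([*fr(CL,-.030,y/1000),.04])).round(),w2pix(c,np.array([*fr(CL,.030,y/1000),.04])).round())
im=np.hstack([c['img'],s['img'][100:240,280:440].repeat(2,0).repeat(2,1)[:400] if 0 else cv2.resize(s['img'][100:240,290:430],(400,400))])
cv2.imwrite('pics/w2.png',cv2.resize(im[:,:,::-1],(800,308)))
E
```

```text
[ 0.50244769 -0.27205778  0.41980149] [-1.79800947e+02  5.53257186e-02  9.93962926e+01] [ 0.56476224 -0.09763785 -0.417443  ]
90 [311.  46.] [369.  46.]
45 [311.  92.] [368.  92.]
0 [312. 135.] [366. 134.]
-45 [312. 175.] [365. 175.]
-90 [312. 213.] [363. 212.]
```

View pics/w2.png

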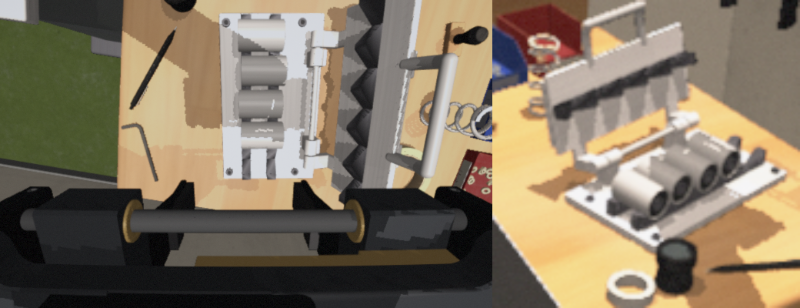

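The wrist view shows four bushes in grooves +90, +45, 0 and −45, matching the prediction, and the lid standing open with black V pads. I'll check the body clearance to those pads.

```bash
python3 - <<'E'
from h import *
import pickle
c,s,t=pickle.load(open('w2.pkl','rb'))
a=np.radians(10);Rc=np.array([[np.cos(a),np.sin(a)],[-np.sin(a),np.cos(a)]])
for u,v in ((446,60),(432,60),(450,120),(462,60)):
  print(u,v,[(z,(Rc@(pix2w(c,(u,v),z)[:2]-CL['o'])*1000).round()[0]) for z in (.06,.08,.1,.12,.14)])
b=np.hstack([cv2.resize(c['img'][0:250,400:560],(384,600)),cv2.resize(s['img'][95:195,300:370],(416,594))[:600] if 0 else cv2.resize(s['img'][95:200,300:372],(412,600))])
cv2.imwrite('pics/w3.png',b[:,:,::-1])
E
```

```text
446 60 [(0.06, np.float64(104.0)), (0.08, np.float64(96.0)), (0.1, np.float64(89.0)), (0.12, np.float64(81.0)), (0.14, np.float64(74.0))]
432 60 [(0.06, np.float64(90.0)), (0.08, np.float64(83.0)), (0.1, np.float64(76.0)), (0.12, np.float64(70.0)), (0.14, np.float64(63.0))]
450 120 [(0.06, np.float64(113.0)), (0.08, np.float64(105.0)), (0.1, np.float64(97.0)), (0.12, np.float64(89.0)), (0.14, np.float64(81.0))]
462 60 [(0.06, np.float64(120.0)), (0.08, np.float64(111.0)), (0.1, np.float64(103.0)), (0.12, np.float64(94.0)), (0.14, np.float64(86.0))]
```

View pics/w3.png

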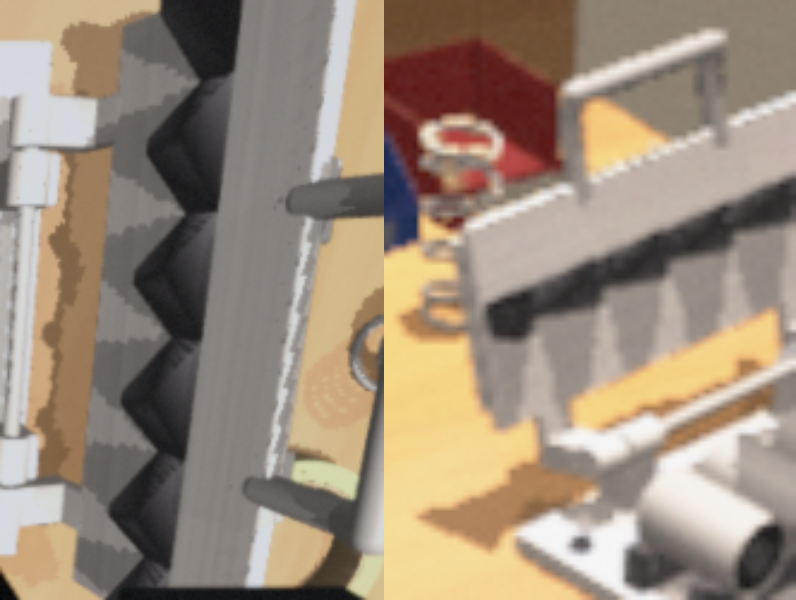

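```bash
python3 - <<'E'
from h import *
import pickle
from scipy.optimize import least_squares
c,s,t=pickle.load(open('w2.pkl','rb'))
a=np.radians(10);Rc=np.array([[np.cos(a),np.sin(a)],[-np.sin(a),np.cos(a)]])
o=-np.array(c['R']).T@c['t'];print('cam',Rc@(o[:2]-CL['o']),o[2])
for u,v in ((461,62),(455.5,117),(451,165),(445.5,212)):
  print(u,v,[(z,(Rc@(pix2w(c,(u,v),z)[:2]-CL['o'])*1000).round()) for z in (.08,.1,.12,.14)])
def clampP(x,y,z): return np.array([*fr(CL,x,y),z])
th=1.85
for d in (40,60,75,90,110):
  for off in (18,5,-5):
    # closed point x=75-d, z=44+off
    X=.075+(-d*np.cos(th)+off*np.sin(th))/1000; Z=.044+(d*np.sin(th)+off*np.cos(th))/1000
    print(d,off,round(X*1000),round(Z*1000),[w2pix(s,clampP(X,y,Z)).round() for y in (.1125,.0675)],w2pix(c,clampP(X,.0675,Z)).round())
E
```

```text
cam [-0.02377695  0.02885846] 0.4000996446045859
461 62 [(0.08, array([110.,  69.])), (0.1, array([102.,  67.])), (0.12, array([94., 64.])), (0.14, array([85., 62.]))]
455.5 117 [(0.08, array([110.,  20.])), (0.1, array([102.,  20.])), (0.12, array([94., 21.])), (0.14, array([85., 21.]))]
451 165 [(0.08, array([111., -27.])), (0.1, array([102., -24.])), (0.12, array([ 94., -20.])), (0.14, array([ 86., -17.]))]
445.5 212 [(0.08, array([110., -77.])), (0.1, array([102., -70.])), (0.12, array([ 94., -64.])), (0.14, array([ 85., -57.]))]
40 18 103 77 [array([323., 163.]), array([336., 158.])] [452.  65.]
40 5 91 81 [array([327., 164.]), array([339., 159.])] [440.  64.]
40 -5 81 84 [array([329., 164.]), array([342., 159.])] [431.  64.]
60 18 109 97 [array([322., 156.]), array([334., 151.])] [467.  62.]
60 5 96 100 [array([326., 157.]), array([338., 151.])] [455.  61.]
60 -5 87 103 [array([328., 157.]), array([340., 152.])] [445.  61.]
75 18 113 111 [array([321., 151.]), array([334., 146.])] [480.  60.]
75 5 100 115 [array([325., 151.]), array([337., 146.])] [467.  59.]
75 -5 91 117 [array([327., 152.]), array([340., 146.])] [457.  58.]
90 18 117 126 [array([320., 145.]), array([333., 140.])] [493.  57.]
90 5 105 129 [array([324., 146.]), array([336., 141.])] [480.  56.]
90 -5 95 132 [array([326., 146.]), array([339., 141.])] [470.  56.]
110 18 123 145 [array([319., 138.]), array([331., 133.])] [514.  54.]
110 5 110 148 [array([322., 138.]), array([335., 133.])] [500.  53.]
110 -5 101 151 [array([325., 139.]), array([338., 134.])] [489.  52.]
```

```bash
python3 - <<'E'
from h import *
g=fr(CL,-.008,-.045); r=fr(RK,.06,0)
plan((*g,.11,100),(*g,.048,100),(*g,.16,100),(*r,.17,172.1))
for y in(0,.045,.09): print(y,fr(CL,-.008,y))
E
```

```text
[ 0.25  1.76 14.57] [-0.2  0.1 -0.6]
[ 0.  -0.   6.2] [0. 0. 0.]
[  0.    0.  -11.2] [0. 0. 0.]
[33.26 10.59 -1.  ] [  0.    0.  -72.1]
0 [ 0.51112154 -0.22258919]
0.045 [ 0.50330737 -0.17827284]
0.09 [ 0.4954932  -0.13395649]
```

Emit:
{"method": "servo_tool", "body": {
  "plan": [
    {"xyz": [0.2,1.8,4],"twist": [-0.2,0.1,-0.6],"jaw": 0},
    {"xyz": [0.2,1.8,8],"twist": [-0.2,0.1,-0.6],"jaw": 0},
    {"xyz": [0.2,1.8,12],"twist": [-0.2,0.1,-0.6],"jaw": 0},
    {"xyz": [0.2,1.8,14.6],"twist": [-0.2,0.1,-0.6],"jaw": 0},
    {"xyz": [0.2,1.8,16.5],"twist": [-0.2,0.1,-0.6],"jaw": 0},
    {"xyz": [0.2,1.8,18.5],"twist": [-0.2,0.1,-0.6],"jaw": 0},
    {"xyz": [0.2,1.8,20.2],"twist": [-0.2,0.1,-0.6],"jaw": 0},
    {"xyz": [0.2,1.8,20.8],"twist": [-0.2,0.1,-0.6],"jaw": 0},
    {"xyz": [0.2,1.8,20.8],"twist": [-0.2,0.1,-0.6],"jaw": 0}
  ]
}}

```text
time_s: 6.05
tool_pos: [0.5235, -0.2643, 0.2102]
tool_rot: [179.9, -0.3, 100.4]
force: [-0.3, 1.2, 0.7]
grip_width: 0.0872
grasp_force: 0.0
```

Emit:
{"method": "servo_tool", "body": {
  "plan": [
    {"xyz": [0,0,0],"twist": [0,0,0],"jaw": 1},
    {"xyz": [0,0,0],"twist": [0,0,0],"jaw": 1},
    {"xyz": [0,0,0],"twist": [0,0,0],"jaw": 1},
    {"xyz": [0,0,0],"twist": [0,0,0],"jaw": 1},
    {"xyz": [0,0,0],"twist": [0,0,0],"jaw": 1},
    {"xyz": [0,0,0],"twist": [0,0,0],"jaw": 1},
    {"xyz": [0,0,0],"twist": [0,0,0],"jaw": 1},
    {"xyz": [0,0,0],"twist": [0,0,0],"jaw": 1}
  ],
  "newtons": 40
}}

```text
time_s: 6.72
tool_pos: [0.5242, -0.2653, 0.2131]
tool_rot: [179.7, -0.0, 100.3]
force: [1.9, -0.8, 5.2]
grip_width: 0.0599
grasp_force: 40.0
```

Emit:
{"method": "servo_tool", "body": {
  "plan": [
    {"xyz": [0,0,-2],"twist": [0,0,0],"jaw": 1},
    {"xyz": [0,0,-5],"twist": [0,0,0],"jaw": 1},
    {"xyz": [0,0,-8.5],"twist": [0,0,0],"jaw": 1},
    {"xyz": [0,0,-11],"twist": [0,0,0],"jaw": 1},
    {"xyz": [3,1,-12],"twist": [0,0,-7],"jaw": 1},
    {"xyz": [7,2,-12],"twist": [0,0,-14],"jaw": 1},
    {"xyz": [11,3,-12],"twist": [0,0,-21],"jaw": 1},
    {"xyz": [15,4,-12],"twist": [0,0,-28],"jaw": 1},
    {"xyz": [18,5,-12],"twist": [0,0,-35],"jaw": 1},
    {"xyz": [21,6,-12],"twist": [0,0,-42],"jaw": 1}
  ]
}}

```text
time_s: 7.55
tool_pos: [0.5434, -0.0462, 0.3317]
tool_rot: [179.9, -0.0, 142.7]
force: [0.6, 0.2, -1.8]
grip_width: 0.0597
grasp_force: 40.0
```

```bash
python3 - <<'E'
from h import *
plan((*fr(RK,.06,0),.17,172.1)); o=env.get_obs();print(o['grip_width'],o['grasp_force'])
E
```

```text
[ 5.83 11.3  -0.2 ] [  0.1   0.  -29.4]
0.05968123106519233 39.95479617733508
```

Emit:
{"method": "servo_tool", "body": {
  "plan": [
    {"xyz": [2,4,-0.2],"twist": [0,0,-7],"jaw": 1},
    {"xyz": [4,8,-0.2],"twist": [0,0,-14],"jaw": 1},
    {"xyz": [5.8,11.3,-0.2],"twist": [0,0,-21],"jaw": 1},
    {"xyz": [5.8,11.3,-0.2],"twist": [0,0,-28],"jaw": 1},
    {"xyz": [5.8,11.3,-0.2],"twist": [0,0,-29.4],"jaw": 1},
    {"xyz": [5.8,11.3,-0.2],"twist": [0,0,-29.4],"jaw": 1}
  ]
}}

```text
time_s: 8.05
tool_pos: [0.567, 0.0765, 0.3338]
tool_rot: [179.9, 0.0, 171.7]
force: [0.9, -0.9, -2.2]
grip_width: 0.0596
grasp_force: 40.0
```

```bash
python3 - <<'E'
from h import *
import pickle
c=cam('wrist','w4.png'); pickle.dump(c,open('w4.pkl','wb'))
o=env.get_obs();print(o['tool_pos'],o['tool_rot'],o['qpos'])
for x,y,z in((.133,.032,.036),(.133,-.032,.036),(.133,.032,.012),(.133,-.032,.012),(.147,.062,.012),(.147,-.062,.012),(-.123,.062,.012),(-.123,-.062,.012)): print(x,y,z,w2pix(c,np.array([*fr(RK,x,y),z])).round())
E
```

```text
[0.56724698 0.07529949 0.33385819] [1.79938107e+02 4.28888848e-02 1.71528108e+02] [ 30.84290011  17.41914804 -48.15796183  98.43102068  13.66923931
  70.21182658  60.86064476]
0.133 0.032 0.036 [352. 267.]
0.133 -0.032 0.036 [285. 268.]
0.133 0.032 0.012 [350. 256.]
0.133 -0.032 0.012 [288. 257.]
0.147 0.062 0.012 [378. 268.]
0.147 -0.062 0.012 [259. 269.]
-0.123 0.062 0.012 [392. -28.]
-0.123 -0.062 0.012 [242. -27.]
```

View pics/w4.png

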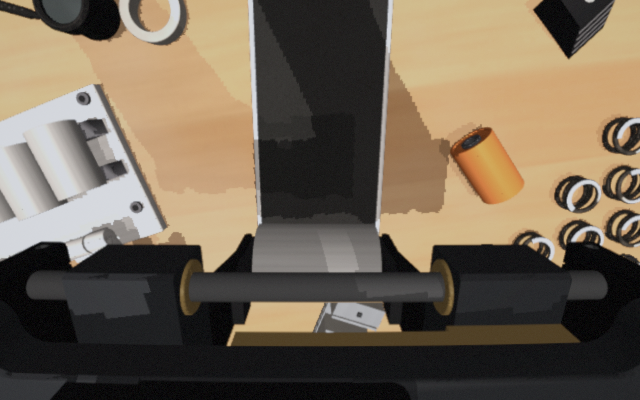

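```bash
python3 - <<'E'
from h import *
import pickle
c=pickle.load(open('w4.pkl','rb')); g=cv2.cvtColor(c['img'],cv2.COLOR_RGB2GRAY).astype(int)
a=np.radians(RK['a']);Rc=np.array([[np.cos(a),np.sin(a)],[-np.sin(a),np.cos(a)]])
L=[];Rr=[]
for v in range(10,215,15):
    k=np.where((g[v,290:330]>0))[0]
    row=g[v]
    l=next(u for u in range(300,200,-1) if row[u]>150); r=next(u for u in range(330,430) if row[u]>150)
    lw=pix2w(c,(l+.5,v),.012)[:2]; rw=pix2w(c,(r-.5,v),.012)[:2]; L.append(lw);Rr.append(rw)
L=np.array(L);Rr=np.array(Rr)
for P in(L,Rr):
    q=np.polyfit(P[:,0],P[:,1],1); print(np.degrees(np.arctan(q[0])),np.abs(np.polyval(q,P[:,0])-P[:,1]).max())
M=(L+Rr)/2; q=np.polyfit(M[:,0],M[:,1],1); print('y at x=.506',np.polyval(q,.506),'width',np.median(np.linalg.norm(L-Rr,axis=1)))
g1=fr(RK,.10,0); plan((*g1,.06,172.1)); print(np.array(c['R']))
E
```

```text
-9.43786412148187 0.0034612749778731855
-8.5195989195637 0.0005916962477779952
y at x=.506 0.0880493524792633 width 0.1140418356051503
[-3.76  0.37 10.99] [ 0.1  0.  -0.6]
[[ 0.14373371  0.98961573  0.00115294]
 [ 0.95031633 -0.13835066  0.27885114]
 [ 0.27611499 -0.03898465 -0.96033365]]
```

Emit:
{"method": "servo_tool", "body": {
  "plan": [
    {"xyz": [-2,0.2,3],"twist": [0,0,-0.3],"jaw": 1},
    {"xyz": [-3.8,0.4,7],"twist": [0,0,-0.3],"jaw": 1},
    {"xyz": [-3.8,0.4,10],"twist": [0,0,-0.3],"jaw": 1},
    {"xyz": [-3.8,0.4,12.4],"twist": [0,0,-0.3],"jaw": 1},
    {"xyz": [-3.8,0.4,12.6],"twist": [0,0,-0.3],"jaw": 1},
    {"xyz": [-3.8,0.4,12.6],"twist": [0,0,-0.3],"jaw": 1}
  ]
}}

```text
time_s: 8.6
tool_pos: [0.6056, 0.0736, 0.2077]
tool_rot: [179.9, -0.0, 171.8]
force: [0.2, 0.8, -1.6]
grip_width: 0.0599
grasp_force: 40.0
```

Emit:
{"method": "servo_tool", "body": {
  "plan": [
    {"xyz": [-0.3,0,0],"twist": [0,0,0],"jaw": 1},
    {"xyz": [-0.5,0,0],"twist": [0,0,0],"jaw": 1},
    {"xyz": [-0.7,0,0],"twist": [0,0,0],"jaw": 1},
    {"xyz": [-0.9,0,0],"twist": [0,0,0],"jaw": 1},
    {"xyz": [-0.9,0,0],"twist": [0,0,0],"jaw": 1}
  ]
}}

```text
time_s: 9.02
tool_pos: [0.6157, 0.074, 0.21]
tool_rot: [179.8, 0.3, 172.0]
force: [0.4, -0.0, -2.5]
grip_width: 0.0596
grasp_force: 40.0
```

```bash
sed -i "s/RK=.*/RK=dict(o=np.array([.506,.088]),a=-8.3)/" h.py; cat >> h.py <<'E'
def inrk():
    o=env.get_obs(); a=np.radians(RK['a']); d=np.array(o['tool_pos'][:2])-RK['o']
    print('rack xy',(d[0]*np.cos(a)+d[1]*np.sin(a)).round(4),(-d[0]*np.sin(a)+d[1]*np.cos(a)).round(4),'gz',(o['tool_pos'][2]-.164).round(4),o['tool_rot'].round(2),'F',o['force'].round(1),o['grip_width'].round(4),round(o['grasp_force']))
E
python3 -c "
from h import *
inrk()"
```

```text
Traceback (most recent call last):
  File "h.py", line 28, in inrk
    print('rack xy',(d[0]*np.cos(a)+d[1]*np.sin(a)).round(4),(-d[0]*np.sin(a)+d[1]*np.cos(a)).round(4),'gz',(o['tool_pos'][2]-.164).round(4),o['tool_rot'].round(2),'F',o['force'].round(1),o['grip_width'].round(4),round(o['grasp_force']))
                                                                                                                                                                                            ^^^^^^^^^^^^^^^^^^^^^
AttributeError: 'float' object has no attribute 'round'
```

Emit:
{"method": "servo_tool", "body": {
  "plan": [
    {"xyz": [-0.2,0,0],"twist": [0,0,0],"jaw": 1},
    {"xyz": [-0.3,0,0],"twist": [0,0,0],"jaw": 1},
    {"xyz": [-0.3,0,0.1],"twist": [0,0,0],"jaw": 1}
  ]
}}

```text
time_s: 9.27
tool_pos: [0.6182, 0.0738, 0.2083]
tool_rot: [179.8, 0.2, 172.0]
force: [-0.1, 0.1, -2.1]
grip_width: 0.0598
grasp_force: 40.0
```

Emit:
{"method": "servo_tool", "body": {
  "plan": [
    {"xyz": [-0.2,0,0],"twist": [0,0,0],"jaw": 1},
    {"xyz": [-0.2,0,0.1],"twist": [0,0,0],"jaw": 1}
  ]
}}

```text
time_s: 9.43
tool_pos: [0.6192, 0.0739, 0.2066]
tool_rot: [179.9, -0.0, 172.0]
force: [-3.1, 0.3, -0.3]
grip_width: 0.0604
grasp_force: 4.0
```

```bash
sed -i "s/o\['grip_width'\].round(4)/round(o['grip_width'],4)/" h.py
python3 -c "
from h import *
inrk()"
```

```text
rack xy 0.1141 0.0023 gz 0.0426 [ 1.7988e+02 -1.0000e-02  1.7204e+02] F [-3.1  0.3 -0.3] 0.0604 4
```

Emit:
{"method": "servo_tool", "body": {
  "plan": [
    {"xyz": [0,0,0.2],"twist": [0,0,0],"jaw": 1},
    {"xyz": [0,0,0.2],"twist": [0,0,0],"jaw": 1},
    {"xyz": [0,0,0.2],"twist": [0,0,0],"jaw": 1}
  ]
}}

```text
time_s: 9.68
tool_pos: [0.6193, 0.0738, 0.2043]
tool_rot: [179.8, 0.0, 172.1]
force: [-4.6, 1.5, -2.5]
grip_width: 0.0596
grasp_force: 40.0
```

Emit:
{"method": "servo_tool", "body": {
  "plan": [
    {"xyz": [0,0,0],"twist": [0,0,0],"jaw": 0.2},
    {"xyz": [0,0,0],"twist": [0,0,0],"jaw": 0.1},
    {"xyz": [0,0,0],"twist": [0,0,0],"jaw": 0},
    {"xyz": [0,0,0],"twist": [0,0,0],"jaw": 0},
    {"xyz": [0,0,-2],"twist": [0,0,0],"jaw": 0},
    {"xyz": [0,0,-5],"twist": [0,0,0],"jaw": 0},
    {"xyz": [0,0,-9],"twist": [0,0,0],"jaw": 0},
    {"xyz": [0,0,-12],"twist": [0,0,0],"jaw": 0}
  ]
}}

```text
time_s: 10.35
tool_pos: [0.6201, 0.0734, 0.3279]
tool_rot: [179.8, 0.3, 172.0]
force: [0.7, 0.5, 0.2]
grip_width: 0.0868
grasp_force: 0.0
```

```bash
python3 - <<'E'
from h import *
import pickle
inrk()
c=cam('wrist');t=cam('scene');pickle.dump((c,t),open('w5.pkl','wb'))
im=np.vstack([cv2.resize(c['img'],(640,400))[150:350,100:500],cv2.resize(t['img'][150:230,210:370],(400,200))])
cv2.imwrite('pics/w5.png',im[:,:,::-1])
g=fr(CL,-.010,0); plan((*g,.16,100),(*g,.1,100),(*g,.048,100))
E
```

```text
rack xy 0.115 0.002 gz 0.1639 [179.81   0.31 172.04] F [0.7 0.5 0.2] 0.0868 0
[  7.04 -30.99   0.53] [ 0.8  0.5 72. ]
[ 0. -0.  6.] [0. 0. 0.]
[ 0.  -0.   5.2] [0. 0. 0.]
```

View pics/w5.png

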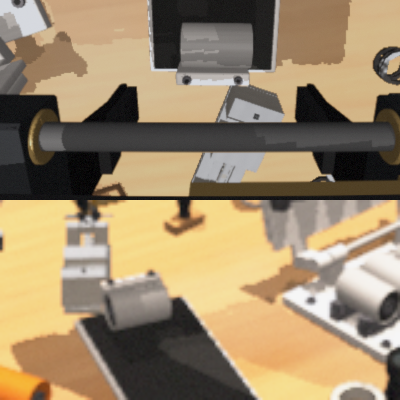

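The first bush lies against the fence. Next is the bush at y = 0.

Emit:
{"method": "servo_tool", "body": {
  "plan": [
    {"xyz": [0.7,-3.5,0],"twist": [0,0,7],"jaw": 0},
    {"xyz": [1.4,-7,0],"twist": [0,0,14],"jaw": 0},
    {"xyz": [2.1,-10.5,0],"twist": [0,0,21],"jaw": 0},
    {"xyz": [2.8,-14,0],"twist": [0,0,28],"jaw": 0},
    {"xyz": [3.5,-17.5,0],"twist": [0,0,35],"jaw": 0},
    {"xyz": [4.5,-21,0],"twist": [0,0,42],"jaw": 0},
    {"xyz": [5.5,-25,0],"twist": [0,0,49],"jaw": 0},
    {"xyz": [6.3,-28,0],"twist": [0,0,56],"jaw": 0},
    {"xyz": [7,-31,0],"twist": [0,0,63],"jaw": 0},
    {"xyz": [7,-31,0.5],"twist": [0.8,0.5,70],"jaw": 0}
  ]
}}

```text
time_s: 11.28
tool_pos: [0.5044, -0.2322, 0.3195]
tool_rot: [-179.2, 0.3, 101.1]
force: [0.2, -1.6, -0.6]
grip_width: 0.0868
grasp_force: 0.0
```

Emit:
{"method": "servo_tool", "body": {
  "plan": [
    {"xyz": [0,0,0],"twist": [0,0,2],"jaw": 0},
    {"xyz": [0,0,0],"twist": [0,0,2],"jaw": 0},
    {"xyz": [0,0,0],"twist": [0,0,2],"jaw": 0}
  ]
}}

```text
time_s: 11.53
tool_pos: [0.5075, -0.2239, 0.3189]
tool_rot: [-179.3, -0.0, 100.1]
force: [0.1, -0.8, -0.1]
grip_width: 0.0871
grasp_force: 0.0
```

```bash
python3 - <<'E'
from h import *
g=fr(CL,-.008,0); plan((*g,.048,100))
E
```

```text
[ 0.07  0.51 10.69] [-0.7  0.   0.1]
```

Emit:
{"method": "servo_tool", "body": {
  "plan": [
    {"xyz": [0.1,0.3,3],"twist": [-0.7,0,0],"jaw": 0},
    {"xyz": [0.1,0.3,6],"twist": [-0.7,0,0],"jaw": 0},
    {"xyz": [0.1,0.3,8.5],"twist": [-0.7,0,0],"jaw": 0},
    {"xyz": [0.1,0.3,10],"twist": [-0.7,0,0],"jaw": 0},
    {"xyz": [0.1,0.3,10.7],"twist": [-0.7,0,0],"jaw": 0},
    {"xyz": [0.1,0.3,10.7],"twist": [-0.7,0,0],"jaw": 0},
    {"xyz": [0.1,0.3,10.7],"twist": [-0.7,0,0],"jaw": 1},
    {"xyz": [0.1,0.3,10.7],"twist": [-0.7,0,0],"jaw": 1},
    {"xyz": [0.1,0.3,10.7],"twist": [-0.7,0,0],"jaw": 1},
    {"xyz": [0.1,0.3,10.7],"twist": [-0.7,0,0],"jaw": 1}
  ]
}}

```text
time_s: 12.37
tool_pos: [0.5099, -0.2228, 0.2135]
tool_rot: [179.8, 0.1, 100.1]
force: [2.9, 0.9, 1.0]
grip_width: 0.0678
grasp_force: 0.9
```

Emit:
{"method": "servo_tool", "body": {
  "plan": [
    {"xyz": [0,0,0],"twist": [0,0,0],"jaw": 1},
    {"xyz": [0,0,0],"twist": [0,0,0],"jaw": 1},
    {"xyz": [0,0,0],"twist": [0,0,0],"jaw": 1},
    {"xyz": [0,0,0],"twist": [0,0,0],"jaw": 1}
  ]
}}

```text
time_s: 12.7
tool_pos: [0.5098, -0.2228, 0.2132]
tool_rot: [179.8, 0.1, 100.0]
force: [1.8, 0.8, 6.2]
grip_width: 0.0594
grasp_force: 40.0
```

```bash
python3 - <<'E'
from h import *
g=fr(CL,-.005,0);r=fr(RK,.055,0); plan((*g,.16,100),(*r,.16,171.7))
E
```

```text
[ -0.02   0.46 -11.08] [0.2 0.1 0. ]
[28.95  9.81  0.  ] [ -0.    0.  -71.7]
```

Emit:
{"method": "servo_tool", "body": {
  "plan": [
    {"xyz": [0,0,-2.5],"twist": [0,0,0],"jaw": 1},
    {"xyz": [0,0,-6],"twist": [0,0,0],"jaw": 1},
    {"xyz": [0,0,-10],"twist": [0,0,0],"jaw": 1},
    {"xyz": [3,1,-11],"twist": [0,0,-7],"jaw": 1},
    {"xyz": [7,2.5,-11],"twist": [0,0,-14],"jaw": 1},
    {"xyz": [11,4,-11],"twist": [0,0,-21],"jaw": 1},
    {"xyz": [15,5,-11],"twist": [0,0,-28],"jaw": 1},
    {"xyz": [19,6.5,-11],"twist": [0,0,-35],"jaw": 1},
    {"xyz": [22.5,8,-11],"twist": [0,0,-42],"jaw": 1},
    {"xyz": [26,9.2,-11],"twist": [0,0,-49],"jaw": 1}
  ]
}}

```text
time_s: 13.53
tool_pos: [0.5535, 0.0513, 0.3214]
tool_rot: [-179.9, -0.1, 149.4]
force: [0.5, -0.7, -2.6]
grip_width: 0.0597
grasp_force: 40.0
```

```bash
python3 - <<'E'
from h import *
plan((*fr(RK,.056,0),.16,171.7))
E
```

```text
[ 0.77  2.87 -0.26] [ -0.1  -0.1 -22.3]
```

Emit:
{"method": "servo_tool", "body": {
  "plan": [
    {"xyz": [0.7,2.5,0],"twist": [0,0,-7],"jaw": 1},
    {"xyz": [0.7,2.7,0],"twist": [0,0,-14],"jaw": 1},
    {"xyz": [0.7,2.7,0],"twist": [0,0,-21],"jaw": 1},
    {"xyz": [0.7,2.7,0],"twist": [0,0,-22.3],"jaw": 1},
    {"xyz": [0.7,2.7,4],"twist": [0,0,-22.3],"jaw": 1},
    {"xyz": [0.7,2.7,8],"twist": [0,0,-22.3],"jaw": 1},
    {"xyz": [0.7,2.7,10],"twist": [0,0,-22.3],"jaw": 1},
    {"xyz": [0.7,2.7,10],"twist": [0,0,-22.3],"jaw": 1}
  ]
}}

```text
time_s: 14.2
tool_pos: [0.559, 0.0742, 0.2164]
tool_rot: [-179.8, -0.6, 171.1]
force: [-0.7, -0.3, -1.6]
grip_width: 0.0599
grasp_force: 40.0
```

```bash
python3 - <<'E'
from h import *
inrk(); plan((*fr(RK,.070,0),.0435,171.7))
E
```

```text
rack xy 0.0544 -0.006 gz 0.0524 [-179.84   -0.63  171.13] F [-0.7 -0.3 -1.6] 0.0599 40
[-1.56  0.62  0.87] [-0.2 -0.6 -0.6]
```

Emit:
{"method": "servo_tool", "body": {
  "plan": [
    {"xyz": [-0.6,0.7,0.7],"twist": [0,-0.6,-0.6],"jaw": 1},
    {"xyz": [-1.2,0.7,0.9],"twist": [0,-0.6,-0.6],"jaw": 1},
    {"xyz": [-1.5,0.7,0.9],"twist": [0,-0.6,-0.6],"jaw": 1},
    {"xyz": [-1.7,0.7,0.9],"twist": [0,-0.6,-0.6],"jaw": 1},
    {"xyz": [-1.7,0.7,0.9],"twist": [0,-0.6,-0.6],"jaw": 1}
  ]
}}

```text
time_s: 14.62
tool_pos: [0.5802, 0.0809, 0.2142]
tool_rot: [180.0, 0.6, 171.9]
force: [-2.4, 0.5, -0.2]
grip_width: 0.0598
grasp_force: 40.0
```

Emit:
{"method": "servo_tool", "body": {
  "plan": [
    {"xyz": [-0.1,0,0],"twist": [0,0,0],"jaw": 1},
    {"xyz": [-0.2,0,0],"twist": [0,0,0],"jaw": 1},
    {"xyz": [-0.2,0,0],"twist": [0,0,0],"jaw": 1}
  ]
}}

```text
time_s: 14.87
tool_pos: [0.5807, 0.0809, 0.2135]
tool_rot: [-180.0, 0.4, 171.9]
force: [-8.3, 1.9, 3.3]
grip_width: 0.0594
grasp_force: 40.0
```

```bash
python3 -c "
from h import *
inrk()"
```

```text
rack xy 0.0749 0.0037 gz 0.0495 [-179.98    0.41  171.95] F [-8.3  1.9  3.3] 0.0594 40
```

Emit:
{"method": "servo_tool", "body": {
  "plan": [
    {"xyz": [0.4,-0.2,0],"twist": [0,-0.4,0],"jaw": 1},
    {"xyz": [0.4,-0.2,0.4],"twist": [0,-0.4,0],"jaw": 1},
    {"xyz": [0.4,-0.2,0.7],"twist": [0,-0.4,0],"jaw": 1},
    {"xyz": [0.4,-0.2,0.7],"twist": [0,-0.4,0],"jaw": 1}
  ]
}}

```text
time_s: 15.2
tool_pos: [0.5775, 0.0783, 0.2054]
tool_rot: [-180.0, 1.0, 171.9]
force: [-2.0, 0.4, -2.1]
grip_width: 0.0595
grasp_force: 40.0
```

Emit:
{"method": "servo_tool", "body": {
  "plan": [
    {"xyz": [-0.2,0,0],"twist": [0,0,0],"jaw": 1},
    {"xyz": [-0.3,0,0.1],"twist": [0,0,0],"jaw": 1},
    {"xyz": [-0.3,0,0.1],"twist": [0,0,0],"jaw": 1}
  ]
}}

```text
time_s: 15.45
tool_pos: [0.5789, 0.0786, 0.205]
tool_rot: [-179.9, 0.6, 171.9]
force: [-11.4, 0.0, 9.2]
grip_width: 0.0599
grasp_force: 40.0
```

```bash
python3 -c "
from h import *
inrk()"
```

```text
rack xy 0.0735 0.0012 gz 0.041 [-179.89    0.61  171.91] F [-11.4   0.    9.2] 0.0599 40
```

Emit:
{"method": "servo_tool", "body": {
  "plan": [
    {"xyz": [0,0,-0.05],"twist": [0,0,0],"jaw": 0.25},
    {"xyz": [0,0,-0.05],"twist": [0,0,0],"jaw": 0.1},
    {"xyz": [0,0,-0.05],"twist": [0,0,0],"jaw": 0},
    {"xyz": [0,0,-0.05],"twist": [0,0,0],"jaw": 0},
    {"xyz": [0,0,-2],"twist": [0,0,0],"jaw": 0},
    {"xyz": [0,0,-5],"twist": [0,0,0],"jaw": 0},
    {"xyz": [0,0,-9],"twist": [0,0,0],"jaw": 0},
    {"xyz": [0,0,-12],"twist": [0,0,0],"jaw": 0},
    {"xyz": [0,0,-12],"twist": [0,0,0],"jaw": 0}
  ]
}}

```text
time_s: 16.2
tool_pos: [0.581, 0.0797, 0.3322]
tool_rot: [179.8, 1.7, 171.9]
force: [0.9, 0.4, 0.8]
grip_width: 0.087
grasp_force: 0.0
```

```bash
python3 - <<'E'
from h import *
plan((*fr(CL,-.008,.045),.155,100)); inrk()
E
```

```text
[  4.11 -26.64   1.13] [ 1.2  1.4 71.9]
rack xy 0.0754 0.0026 gz 0.1682 [179.85   1.7  171.94] F [0.9 0.4 0.8] 0.087 0
```

Emit:
{"method": "servo_tool", "body": {
  "plan": [
    {"xyz": [0.4,-3,0],"twist": [0,0,7],"jaw": 0},
    {"xyz": [0.8,-6,0],"twist": [0,0,14],"jaw": 0},
    {"xyz": [1.2,-9,0],"twist": [0,0,21],"jaw": 0},
    {"xyz": [1.6,-12,0],"twist": [0,0,28],"jaw": 0},
    {"xyz": [2,-15,0],"twist": [0,0,35],"jaw": 0},
    {"xyz": [2.5,-18,0],"twist": [0,0,42],"jaw": 0},
    {"xyz": [3,-21,0.3],"twist": [0,0,49],"jaw": 0},
    {"xyz": [3.5,-24,0.6],"twist": [0,0,56],"jaw": 0},
    {"xyz": [4.1,-26.6,1.1],"twist": [1.2,1.4,63],"jaw": 0},
    {"xyz": [4.1,-26.6,1.1],"twist": [1.2,1.4,70],"jaw": 0}
  ]
}}

```text
time_s: 17.03
tool_pos: [0.4984, -0.1858, 0.3119]
tool_rot: [-179.0, 0.0, 101.1]
force: [-0.3, -0.7, -0.2]
grip_width: 0.0872
grasp_force: 0.0
```

Emit:
{"method": "servo_tool", "body": {
  "plan": [
    {"xyz": [0,0,0],"twist": [0,0,1.9],"jaw": 0},
    {"xyz": [0,0,0],"twist": [0,0,1.9],"jaw": 0},
    {"xyz": [0,0,0],"twist": [0,0,1.9],"jaw": 0}
  ]
}}

```text
time_s: 17.28
tool_pos: [0.5011, -0.179, 0.3132]
tool_rot: [-179.3, -0.1, 100.1]
force: [0.6, -0.4, 0.8]
grip_width: 0.0871
grasp_force: 0.0
```

```bash
python3 - <<'E'
from h import *
plan((*fr(CL,-.008,.045),.048,100)); print(env.get_obs()['tool_rot'])
E
```

```text
[ 0.02  0.36 10.12] [-0.7 -0.1  0.1]
[-1.79292905e+02 -6.59866535e-02  1.00120750e+02]
```

Emit:
{"method": "servo_tool", "body": {
  "plan": [
    {"xyz": [0,0.2,3],"twist": [-0.7,0,0],"jaw": 0},
    {"xyz": [0,0.2,6],"twist": [-0.7,0,0],"jaw": 0},
    {"xyz": [0,0.2,8.5],"twist": [-0.7,0,0],"jaw": 0},
    {"xyz": [0,0.2,10.1],"twist": [-0.7,0,0],"jaw": 0},
    {"xyz": [0,0.2,10.1],"twist": [-0.7,0,0],"jaw": 0},
    {"xyz": [0,0.2,10.1],"twist": [-0.7,0,0],"jaw": 1},
    {"xyz": [0,0.2,10.1],"twist": [-0.7,0,0],"jaw": 1},
    {"xyz": [0,0.2,10.1],"twist": [-0.7,0,0],"jaw": 1},
    {"xyz": [0,0.2,10.1],"twist": [-0.7,0,0],"jaw": 1},
    {"xyz": [0,0.2,10.1],"twist": [-0.7,0,0],"jaw": 1}
  ]
}}

```text
time_s: 18.12
tool_pos: [0.5025, -0.1787, 0.2136]
tool_rot: [179.9, -0.0, 100.1]
force: [1.8, 0.8, 0.8]
grip_width: 0.0612
grasp_force: 1.0
```

Emit:
{"method": "servo_tool", "body": {
  "plan": [
    {"xyz": [0,0,0],"twist": [0,0,0],"jaw": 1},
    {"xyz": [0,0,0],"twist": [0,0,0],"jaw": 1},
    {"xyz": [0,0,0],"twist": [0,0,0],"jaw": 1},
    {"xyz": [0,0,0],"twist": [0,0,0],"jaw": 1}
  ]
}}

```text
time_s: 18.45
tool_pos: [0.5025, -0.1787, 0.2136]
tool_rot: [179.9, -0.0, 100.0]
force: [1.3, 1.5, 6.4]
grip_width: 0.0599
grasp_force: 40.0
```

```bash
python3 - <<'E'
from h import *
plan((*fr(RK,.016,0),.16,171.7))
E
```

```text
[ 25.7    6.54 -11.02] [  0.1   0.1 -71.7]
```

Emit:
{"method": "servo_tool", "body": {
  "plan": [
    {"xyz": [0,0,-2.5],"twist": [0,0,0],"jaw": 1},
    {"xyz": [0,0,-6],"twist": [0,0,0],"jaw": 1},
    {"xyz": [0,0,-10],"twist": [0,0,0],"jaw": 1},
    {"xyz": [3,1,-11],"twist": [0,0,-7],"jaw": 1},
    {"xyz": [7,2,-11],"twist": [0,0,-14],"jaw": 1},
    {"xyz": [11,3,-11],"twist": [0,0,-21],"jaw": 1},
    {"xyz": [15,4,-11],"twist": [0,0,-28],"jaw": 1},
    {"xyz": [19,5,-11],"twist": [0,0,-35],"jaw": 1},
    {"xyz": [22.5,5.7,-11],"twist": [0,0,-42],"jaw": 1},
    {"xyz": [25.5,6.5,-11],"twist": [0,0,-49],"jaw": 1}
  ]
}}

```text
time_s: 19.28
tool_pos: [0.52, 0.0859, 0.3222]
tool_rot: [-179.9, -0.1, 149.5]
force: [0.8, 0.4, -2.1]
grip_width: 0.0598
grasp_force: 40.0
```

Emit:
{"method": "servo_tool", "body": {
  "plan": [
    {"xyz": [0,0,0],"twist": [0,0,-7],"jaw": 1},
    {"xyz": [0,0,0],"twist": [0,0,-14],"jaw": 1},
    {"xyz": [0,0,0],"twist": [0,0,-21],"jaw": 1},
    {"xyz": [0,0,0],"twist": [0,0,-22.5],"jaw": 1},
    {"xyz": [0,0,0],"twist": [0,0,-22.5],"jaw": 1}
  ]
}}

```text
time_s: 19.7
tool_pos: [0.5207, 0.0829, 0.3218]
tool_rot: [-180.0, -0.2, 171.5]
force: [0.0, -0.8, -2.1]
grip_width: 0.0596
grasp_force: 40.0
```

```bash
python3 - <<'E'
from h import *
inrk(); plan((*fr(RK,.027,0.001),.043,171.7))
E
```

```text
rack xy 0.0153 -0.0029 gz 0.1578 [-1.8000e+02 -1.7000e-01  1.7155e+02] F [ 0.  -0.8 -2.1] 0.0596 40
[-1.2   0.4  11.48] [-0.  -0.2 -0.2]
```

Emit:
{"method": "servo_tool", "body": {
  "plan": [
    {"xyz": [-0.4,0.3,4],"twist": [0,-0.2,0],"jaw": 1},
    {"xyz": [-0.8,0.3,8],"twist": [0,-0.2,0],"jaw": 1},
    {"xyz": [-0.9,0.3,10.5],"twist": [0,-0.2,0],"jaw": 1},
    {"xyz": [-0.9,0.3,11.5],"twist": [0,-0.2,0],"jaw": 1},
    {"xyz": [-0.9,0.3,11.5],"twist": [0,-0.2,0],"jaw": 1},
    {"xyz": [-0.9,0.3,11.5],"twist": [0,-0.2,0],"jaw": 1}
  ]
}}

```text
time_s: 20.2
tool_pos: [0.5305, 0.0851, 0.2076]
tool_rot: [179.9, 0.1, 171.5]
force: [0.7, 0.5, -1.9]
grip_width: 0.0598
grasp_force: 40.0
```

```bash
python3 - <<'E'
from h import *
inrk(); plan((*fr(RK,.033,0.001),.0415,171.7))
E
```

```text
rack xy 0.0246 0.0007 gz 0.0436 [1.7995e+02 1.0000e-01 1.7148e+02] F [ 0.7  0.5 -1.9] 0.0598 40
[-0.83  0.03  0.21] [ 0.1  0.1 -0.2]
```

Emit:
{"method": "servo_tool", "body": {
  "plan": [
    {"xyz": [-0.3,0,0.2],"twist": [0,0,0],"jaw": 1},
    {"xyz": [-0.5,0,0.2],"twist": [0,0,0],"jaw": 1},
    {"xyz": [-0.7,0,0.2],"twist": [0,0,0],"jaw": 1},
    {"xyz": [-0.9,0,0.2],"twist": [0,0,0],"jaw": 1},
    {"xyz": [-1.0,0,0.2],"twist": [0,0,0],"jaw": 1},
    {"xyz": [-1.0,0,0.2],"twist": [0,0,0],"jaw": 1}
  ]
}}

```text
time_s: 20.7
tool_pos: [0.5407, 0.0838, 0.2058]
tool_rot: [179.9, 0.2, 171.5]
force: [1.2, 0.2, -2.0]
grip_width: 0.0597
grasp_force: 40.0
```

```bash
python3 - <<'E'
from h import *
inrk()
E
```

```text
rack xy 0.0349 0.0008 gz 0.0418 [1.7993e+02 1.7000e-01 1.7152e+02] F [ 1.2  0.2 -2. ] 0.0597 40
```

Emit:
{"method": "servo_tool", "body": {
  "plan": [
    {"xyz": [-0.15,0,0],"twist": [0,0,0],"jaw": 1},
    {"xyz": [-0.25,0,0.1],"twist": [0,0,0],"jaw": 1},
    {"xyz": [-0.25,0,0.1],"twist": [0,0,0],"jaw": 1}
  ]
}}

```text
time_s: 20.95
tool_pos: [0.5418, 0.0839, 0.2044]
tool_rot: [180.0, -0.1, 171.6]
force: [-6.3, -0.0, 3.3]
grip_width: 0.0598
grasp_force: 40.0
```

```bash
python3 - <<'E'
from h import *
inrk()
t=cam('scene')
cv2.imwrite('pics/w6.png',cv2.resize(t['img'][150:250,200:360],(800,500))[:,:,::-1])
E
```

```text
rack xy 0.036 0.0011 gz 0.0404 [ 1.7999e+02 -6.0000e-02  1.7156e+02] F [-6.3 -0.   3.3] 0.0598 40
```

View pics/w6.png

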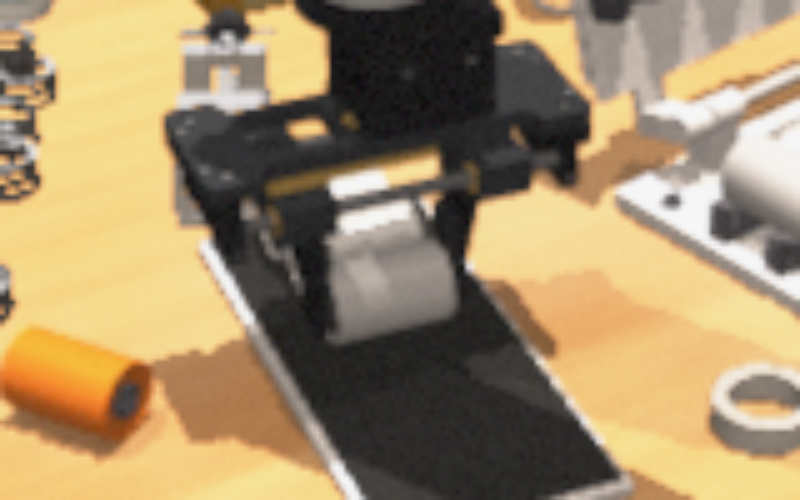

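The third bush sits in the row beside the others, and the contact force confirms it. I'll release it and fetch the last.

Emit:
{"method": "servo_tool", "body": {
  "plan": [
    {"xyz": [0,0,0],"twist": [0,0,0],"jaw": 0.25},
    {"xyz": [0,0,0],"twist": [0,0,0],"jaw": 0.1},
    {"xyz": [0,0,0],"twist": [0,0,0],"jaw": 0},
    {"xyz": [0,0,0],"twist": [0,0,0],"jaw": 0},
    {"xyz": [0,0,-2],"twist": [0,0,0],"jaw": 0},
    {"xyz": [0,0,-5],"twist": [0,0,0],"jaw": 0},
    {"xyz": [0,0,-9],"twist": [0,0,0],"jaw": 0},
    {"xyz": [0,0,-11.5],"twist": [0,0,0],"jaw": 0},
    {"xyz": [0,0,-11.5],"twist": [0,0,0],"jaw": 0}
  ]
}}

```text
time_s: 21.75
tool_pos: [0.5447, 0.0844, 0.3256]
tool_rot: [179.8, 0.7, 171.5]
force: [0.6, -0.0, 0.0]
grip_width: 0.0866
grasp_force: 0.0
```

```bash
python3 - <<'E'
from h import *
plan((*fr(CL,-.008,.09),.155,100)); inrk()
E
```

```text
[  1.66 -22.32   0.58] [ 0.6  0.5 71.5]
rack xy 0.0388 0.002 gz 0.1616 [179.84   0.75 171.53] F [ 0.6 -0.   0. ] 0.0866 0
```

Emit:
{"method": "servo_tool", "body": {
  "plan": [
    {"xyz": [0.2,-2.5,0],"twist": [0,0,7],"jaw": 0},
    {"xyz": [0.4,-5,0],"twist": [0,0,14],"jaw": 0},
    {"xyz": [0.6,-7.5,0],"twist": [0,0,21],"jaw": 0},
    {"xyz": [0.8,-10,0],"twist": [0,0,28],"jaw": 0},
    {"xyz": [1,-12.5,0],"twist": [0,0,35],"jaw": 0},
    {"xyz": [1.2,-15,0],"twist": [0,0,42],"jaw": 0},
    {"xyz": [1.4,-17.5,0.3],"twist": [0,0,49],"jaw": 0},
    {"xyz": [1.7,-20,0.6],"twist": [0,0,56],"jaw": 0},
    {"xyz": [1.7,-22.3,0.6],"twist": [0.6,0.5,63],"jaw": 0},
    {"xyz": [1.7,-22.3,0.6],"twist": [0.6,0.5,70],"jaw": 0}
  ]
}}

```text
time_s: 22.58
tool_pos: [0.4915, -0.1404, 0.3124]
tool_rot: [-179.3, 0.1, 100.8]
force: [0.3, -0.2, -0.8]
grip_width: 0.0869
grasp_force: 0.0
```

Emit:
{"method": "servo_tool", "body": {
  "plan": [
    {"xyz": [0,0,0],"twist": [0,0,1.5],"jaw": 0},
    {"xyz": [0,0,0],"twist": [0,0,1.5],"jaw": 0},
    {"xyz": [0,0,0],"twist": [0,0,1.5],"jaw": 0}
  ]
}}

```text
time_s: 22.83
tool_pos: [0.4929, -0.1347, 0.313]
tool_rot: [-179.4, -0.1, 100.1]
force: [0.3, 0.2, 0.2]
grip_width: 0.0875
grasp_force: 0.0
```

```bash
python3 - <<'E'
from h import *
plan((*fr(CL,-.008,.09),.048,100)); print(env.get_obs()['tool_rot'])
E
```

```text
[1.000e-02 3.700e-01 1.009e+01] [-0.6 -0.1  0.1]
[-1.79419015e+02 -6.51027123e-02  1.00103003e+02]
```

Emit:
{"method": "servo_tool", "body": {
  "plan": [
    {"xyz": [0,0.2,3],"twist": [-0.6,0,0],"jaw": 0},
    {"xyz": [0,0.2,6],"twist": [-0.6,0,0],"jaw": 0},
    {"xyz": [0,0.2,8.5],"twist": [-0.6,0,0],"jaw": 0},
    {"xyz": [0,0.2,10.1],"twist": [-0.6,0,0],"jaw": 0},
    {"xyz": [0,0.2,10.1],"twist": [-0.6,0,0],"jaw": 0},
    {"xyz": [0,0.2,10.1],"twist": [-0.6,0,0],"jaw": 1},
    {"xyz": [0,0.2,10.1],"twist": [-0.6,0,0],"jaw": 1},
    {"xyz": [0,0.2,10.1],"twist": [-0.6,0,0],"jaw": 1},
    {"xyz": [0,0.2,10.1],"twist": [-0.6,0,0],"jaw": 1},
    {"xyz": [0,0.2,10.1],"twist": [-0.6,0,0],"jaw": 1}
  ]
}}

```text
time_s: 23.67
tool_pos: [0.495, -0.1344, 0.2138]
tool_rot: [179.8, 0.0, 100.0]
force: [2.2, 0.1, 2.0]
grip_width: 0.0617
grasp_force: 1.0
```

Emit:
{"method": "servo_tool", "body": {
  "plan": [
    {"xyz": [0,0,0],"twist": [0,0,0],"jaw": 1},
    {"xyz": [0,0,0],"twist": [0,0,0],"jaw": 1},
    {"xyz": [0,0,0],"twist": [0,0,0],"jaw": 1},
    {"xyz": [0,0,0],"twist": [0,0,0],"jaw": 1}
  ]
}}

```text
time_s: 24.0
tool_pos: [0.495, -0.1344, 0.2137]
tool_rot: [179.8, 0.0, 100.0]
force: [1.2, 1.0, 6.7]
grip_width: 0.0594
grasp_force: 40.0
```

```bash
python3 - <<'E'
from h import *
plan((*fr(RK,-.021,0),.16,171.7))
E
```

```text
[ 22.36   3.   -11.02] [  0.2   0.2 -71.7]
```

Emit:
{"method": "servo_tool", "body": {
  "plan": [
    {"xyz": [0,0,-2.5],"twist": [0,0,0],"jaw": 1},
    {"xyz": [0,0,-6],"twist": [0,0,0],"jaw": 1},
    {"xyz": [0,0,-10],"twist": [0,0,0],"jaw": 1},
    {"xyz": [3,0.5,-11],"twist": [0,0,-7],"jaw": 1},
    {"xyz": [6,1,-11],"twist": [0,0,-14],"jaw": 1},
    {"xyz": [9,1.5,-11],"twist": [0,0,-21],"jaw": 1},
    {"xyz": [12,2,-11],"twist": [0,0,-28],"jaw": 1},
    {"xyz": [15.5,2.4,-11],"twist": [0,0,-35],"jaw": 1},
    {"xyz": [19,2.8,-11],"twist": [0,0,-42],"jaw": 1},
    {"xyz": [22.4,3.1,-11],"twist": [0,0,-49],"jaw": 1}
  ]
}}

```text
time_s: 24.83
tool_pos: [0.4843, 0.0926, 0.322]
tool_rot: [-180.0, -0.1, 149.3]
force: [0.2, 0.7, -2.2]
grip_width: 0.0595
grasp_force: 40.0
```

Emit:
{"method": "servo_tool", "body": {
  "plan": [
    {"xyz": [0,0,0],"twist": [0,0,-7],"jaw": 1},
    {"xyz": [0,0,0],"twist": [0,0,-14],"jaw": 1},
    {"xyz": [0,0,0],"twist": [0,0,-21],"jaw": 1},
    {"xyz": [0,0,0],"twist": [0,0,-22.5],"jaw": 1},
    {"xyz": [0,0,0],"twist": [0,0,-22.5],"jaw": 1}
  ]
}}

```text
time_s: 25.25
tool_pos: [0.4847, 0.0911, 0.3218]
tool_rot: [-180.0, -0.1, 171.6]
force: [0.2, -0.3, -0.8]
grip_width: 0.0599
grasp_force: 40.0
```

```bash
python3 - <<'E'
from h import *
inrk(); plan((*fr(RK,-.016,0.002),.0425,171.7))
E
```

```text
rack xy -0.0215 -0.0001 gz 0.1578 [-1.8000e+02 -1.1000e-01  1.7156e+02] F [ 0.2 -0.3 -0.8] 0.0599 40
[-0.57  0.21 11.53] [-0.  -0.1 -0.1]
```

Contact is expected at about x = −0.004.

Emit:
{"method": "servo_tool", "body": {
  "plan": [
    {"xyz": [-0.4,0.2,4],"twist": [0,0,0],"jaw": 1},
    {"xyz": [-0.6,0.2,8],"twist": [0,0,0],"jaw": 1},
    {"xyz": [-0.6,0.2,10.5],"twist": [0,0,0],"jaw": 1},
    {"xyz": [-0.6,0.2,11.6],"twist": [0,0,0],"jaw": 1},
    {"xyz": [-0.8,0.2,11.7],"twist": [0,0,0],"jaw": 1},
    {"xyz": [-1.1,0.2,11.7],"twist": [0,0,0],"jaw": 1},
    {"xyz": [-1.4,0.2,11.7],"twist": [0,0,0],"jaw": 1},
    {"xyz": [-1.5,0.2,11.7],"twist": [0,0,0],"jaw": 1},
    {"xyz": [-1.5,0.2,11.7],"twist": [0,0,0],"jaw": 1}
  ]
}}

```text
time_s: 26.0
tool_pos: [0.5011, 0.0911, 0.2062]
tool_rot: [179.9, 0.1, 171.5]
force: [-0.2, -0.3, -1.9]
grip_width: 0.0598
grasp_force: 40.0
```

```bash
python3 - <<'E'
from h import *
inrk()
E
```

```text
rack xy -0.0053 0.0024 gz 0.0422 [1.7993e+02 8.0000e-02 1.7149e+02] F [-0.2 -0.3 -1.9] 0.0598 40
```

Emit:
{"method": "servo_tool", "body": {
  "plan": [
    {"xyz": [-0.15,0,0.1],"twist": [0,0,0],"jaw": 1},
    {"xyz": [-0.25,0,0.15],"twist": [0,0,0],"jaw": 1},
    {"xyz": [-0.25,0,0.15],"twist": [0,0,0],"jaw": 1}
  ]
}}

```text
time_s: 26.25
tool_pos: [0.5027, 0.091, 0.2039]
tool_rot: [180.0, -0.0, 171.5]
force: [-1.7, -0.1, -1.1]
grip_width: 0.0593
grasp_force: 40.0
```

```bash
python3 - <<'E'
from h import *
inrk()
E
```

```text
rack xy -0.0037 0.0024 gz 0.0399 [ 1.7996e+02 -4.0000e-02  1.7153e+02] F [-1.7 -0.1 -1.1] 0.0593 40
```

Emit:
{"method": "servo_tool", "body": {
  "plan": [
    {"xyz": [-0.1,0,0],"twist": [0,0,0],"jaw": 1},
    {"xyz": [-0.1,0,0.05],"twist": [0,0,0],"jaw": 1}
  ]
}}

```text
time_s: 26.42
tool_pos: [0.5032, 0.091, 0.2037]
tool_rot: [-180.0, -0.1, 171.5]
force: [-6.7, 0.5, 9.9]
grip_width: 0.0598
grasp_force: 40.0
```

Emit:
{"method": "servo_tool", "body": {
  "plan": [
    {"xyz": [0,0,0],"twist": [0,0,0],"jaw": 0.25},
    {"xyz": [0,0,0],"twist": [0,0,0],"jaw": 0.1},
    {"xyz": [0,0,0],"twist": [0,0,0],"jaw": 0},
    {"xyz": [0,0,0],"twist": [0,0,0],"jaw": 0},
    {"xyz": [0,0,-2],"twist": [0,0,0],"jaw": 0},
    {"xyz": [0,0,-5],"twist": [0,0,0],"jaw": 0},
    {"xyz": [0,0,-9],"twist": [0,0,0],"jaw": 0},
    {"xyz": [0,0,-13],"twist": [0,0,0],"jaw": 0},
    {"xyz": [0,0,-16],"twist": [0,0,0],"jaw": 0}
  ]
}}

```text
time_s: 27.17
tool_pos: [0.5043, 0.0911, 0.3668]
tool_rot: [179.9, 0.2, 171.6]
force: [1.1, -0.3, -0.3]
grip_width: 0.0866
grasp_force: 0.0
```

```bash
python3 - <<'E'
from h import *
inrk(); c=cam('top')
cv2.imwrite('pics/w7.png',cv2.resize(c['img'][170:250,180:340],(800,400),interpolation=cv2.INTER_CUBIC)[:,:,::-1])
import pickle; pickle.dump(c,open('w7.pkl','wb'))
plan((.44,.26,.21,171.6))
E
```

```text
rack xy -0.0021 0.0029 gz 0.2028 [179.9    0.21 171.56] F [ 1.1 -0.3 -0.3] 0.0866 0
[ 9.   15.66 -0.27] [ 0.1  0.7 -0. ]
```

View pics/w7.png

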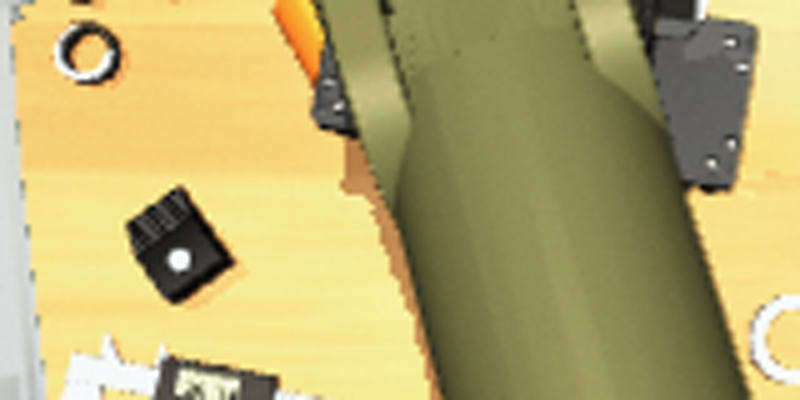

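The chock has not moved. It shows at (180,245) in the crop, with the striped slope facing up-left. I'll go above it for a close look.

```bash
python3 - <<'E'
from h import *
plan((.48,.31,.17,171.6))
E
```

```text
[ 5.82 21.18  3.79] [ 0.1  0.7 -0. ]
```

Emit:
{"method": "servo_tool", "body": {
  "plan": [
    {"xyz": [1.2,4,0],"twist": [0,0,0],"jaw": 0},
    {"xyz": [2.3,8,1],"twist": [0,0,0],"jaw": 0},
    {"xyz": [3.5,12,2],"twist": [0,0,0],"jaw": 0},
    {"xyz": [4.6,16,3],"twist": [0,0,0],"jaw": 0},
    {"xyz": [5.8,19.5,3.8],"twist": [0,0.4,0],"jaw": 0},
    {"xyz": [5.8,21.2,3.8],"twist": [0,0.4,0],"jaw": 0},
    {"xyz": [5.8,21.2,3.8],"twist": [0,0.4,0],"jaw": 0},
    {"xyz": [5.8,21.2,3.8],"twist": [0,0.4,0],"jaw": 0}
  ]
}}

```text
time_s: 27.88
tool_pos: [0.4775, 0.3099, 0.3254]
tool_rot: [179.9, -0.4, 171.7]
force: [0.6, -0.8, 0.7]
grip_width: 0.0869
grasp_force: 0.0
```

```bash
python3 - <<'E'
from h import *
import pickle
c=cam('wrist'); t=cam('top'); pickle.dump((c,t),open('w8.pkl','wb'))
im=np.vstack([cv2.resize(c['img'][0:300,100:600],(800,480))])
t2=cv2.resize(t['img'][145:245,200:330],(156,120),interpolation=cv2.INTER_CUBIC)
im=np.vstack([im,np.hstack([t2,np.zeros((120,644,3),np.uint8)])])
cv2.imwrite('pics/w8.png',im[:,:,::-1])
print(env.get_obs()['tool_pos'])
E
```

```text
[0.47847706 0.30765745 0.32555781]
```

View pics/w8.png

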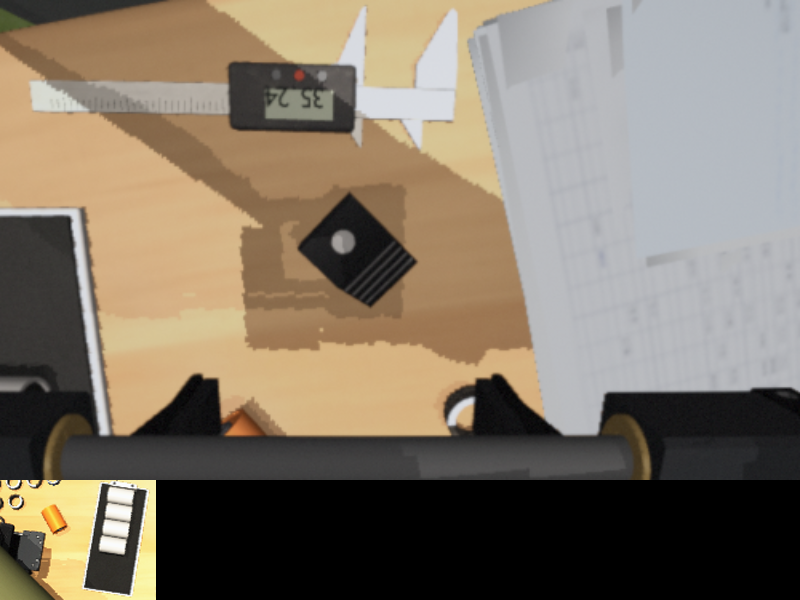

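The chock is clear in the wrist view: back edge corners at (348,194) and (298,248), toe corners at (416,262) and (370,306). The four bushes show as a tidy row in the inset.

```bash
python3 - <<'E'
from h import *
import pickle
c,t=pickle.load(open('w8.pkl','rb'))
f=lambda u,v,z:pix2w(c,(100+u/1.6-.2,v/1.6-.2),z)
A,B=f(348,194,.034),f(298,248,.034);C,D=f(416,262,0),f(370,306,0)
b=(A+B)/2;tt=(C+D)/2;d=(tt-b)[:2]
print(A,B,C,D,'wid',np.linalg.norm((A-B)[:2]),np.linalg.norm((C-D)[:2]),'len',np.linalg.norm(d))
w=(C-D+A-B)[:2]; print('yaw by len',np.degrees(np.arctan2(d[1],d[0])),'by width',np.degrees(np.arctan2(w[1],w[0]))-90)
dot=f(343,242,.034);print('dot',dot)
ya=np.degrees(np.arctan2(d[1],d[0])); u=d/np.linalg.norm(d)
o=(b[:2]+u*.028+tt[:2]-u*.030)/2; g=o-u*.010; print('origin',o,'grasp',g)
for psi in (ya,ya-180): 
    print(psi); plan((*g,.07,psi))
E
```

```text
[0.41036558 0.32092659 0.034     ] [0.43403029 0.29080994 0.034     ] [0.45655068 0.35547861 0.        ] [0.47946511 0.32463146 0.        ] wid 0.038301841270669046 0.038426780828873304 len 0.05716018809715522
yaw by len 36.73301354908998 by width 37.381485449709984
dot [0.43435523 0.3147814  0.034     ]
origin [0.44430148 0.32236356] grasp [0.43628717 0.31638269]
36.73301354908998
[4.24 0.23 9.18] [ -0.4  -0.2 134.7]
-143.26698645091003
[4.24 0.23 9.18] [  0.2  -0.3 -45.3]
```

Emit:
{"method": "servo_tool", "body": {
  "plan": [
    {"xyz": [2,0.2,0],"twist": [0,0,-7],"jaw": 0.3},
    {"xyz": [4,0.2,0],"twist": [0,0,-14],"jaw": 0.3},
    {"xyz": [4.2,0.2,2],"twist": [0,0,-21],"jaw": 0.3},
    {"xyz": [4.2,0.2,4],"twist": [0,0,-28],"jaw": 0.3},
    {"xyz": [4.2,0.2,6],"twist": [0,0,-35],"jaw": 0.3},
    {"xyz": [4.2,0.2,8],"twist": [0,0,-42],"jaw": 0.3},
    {"xyz": [4.2,0.2,8.2],"twist": [0.2,-0.3,-45.3],"jaw": 0.3},
    {"xyz": [4.2,0.2,8.2],"twist": [0.2,-0.3,-45.3],"jaw": 0.3},
    {"xyz": [4.2,0.2,8.2],"twist": [0.2,-0.3,-45.3],"jaw": 0.3}
  ]
}}

```text
time_s: 28.73
tool_pos: [0.4369, 0.3159, 0.2442]
tool_rot: [-180.0, -0.0, -143.4]
force: [-0.3, -0.3, -0.4]
grip_width: 0.0608
grasp_force: 0.0
```

```bash
python3 - <<'E'
from h import *
plan((.4363,.3164,.024,-143.3)); print(env.get_obs()['qpos'])
E
```

```text
[0.02 0.08 5.62] [-0.  -0.  -0.1]
[ 15.00667788  26.11862629 -63.79053013 107.63503338  26.35881479
  62.81783956  67.54373436]
```

Emit:
{"method": "servo_tool", "body": {
  "plan": [
    {"xyz": [0,0.1,2.5],"twist": [0,0,0],"jaw": 0.3},
    {"xyz": [0,0.1,4.5],"twist": [0,0,0],"jaw": 0.3},
    {"xyz": [0,0.1,5.6],"twist": [0,0,0],"jaw": 0.3},
    {"xyz": [0,0.1,5.6],"twist": [0,0,0],"jaw": 0.3},
    {"xyz": [0,0.1,5.6],"twist": [0,0,0],"jaw": 1},
    {"xyz": [0,0.1,5.6],"twist": [0,0,0],"jaw": 1},
    {"xyz": [0,0.1,5.6],"twist": [0,0,0],"jaw": 1},
    {"xyz": [0,0.1,5.6],"twist": [0,0,0],"jaw": 1},
    {"xyz": [0,0.1,5.6],"twist": [0,0,0],"jaw": 1},
    {"xyz": [0,0.1,5.6],"twist": [0,0,0],"jaw": 1}
  ]
}}

```text
time_s: 29.57
tool_pos: [0.436, 0.3181, 0.1891]
tool_rot: [-180.0, 0.0, -143.2]
force: [-0.6, -1.6, 6.8]
grip_width: 0.04
grasp_force: 40.0
```

Emit:
{"method": "servo_tool", "body": {
  "plan": [
    {"xyz": [0,0,0],"twist": [0,0,0],"jaw": 1},
    {"xyz": [0,0,0],"twist": [0,0,0],"jaw": 1},
    {"xyz": [0,0,0],"twist": [0,0,0],"jaw": 1}
  ]
}}

```text
time_s: 29.82
tool_pos: [0.436, 0.3182, 0.1891]
tool_rot: [-180.0, 0.0, -143.2]
force: [0.2, -2.1, 6.2]
grip_width: 0.0397
grasp_force: 40.0
```

```bash
python3 - <<'E'
from h import *
plan((*fr(RK,-.085,.001),.12,171.5)); inrk()
E
```

```text
[ 14.11 -16.53  -9.49] [-0.   0.1 45.3]
rack xy -0.1025 0.2177 gz 0.0251 [-1.7996e+02  5.0000e-02 -1.4319e+02] F [ 0.2 -2.1  6.2] 0.0397 40
```

Emit:
{"method": "servo_tool", "body": {
  "plan": [
    {"xyz": [0,0,-3],"twist": [0,0,0],"jaw": 1},
    {"xyz": [0,0,-6.5],"twist": [0,0,0],"jaw": 1},
    {"xyz": [1,-1.5,-9.5],"twist": [0,0,0],"jaw": 1},
    {"xyz": [3,-4.5,-9.5],"twist": [0,0,7],"jaw": 1},
    {"xyz": [5,-7,-9.5],"twist": [0,0,14],"jaw": 1},
    {"xyz": [7.5,-9.5,-9.5],"twist": [0,0,21],"jaw": 1},
    {"xyz": [10,-12,-9.5],"twist": [0,0,28],"jaw": 1},
    {"xyz": [12,-14.5,-9.5],"twist": [0,0,35],"jaw": 1},
    {"xyz": [14,-16.5,-9.5],"twist": [0,0,42],"jaw": 1},
    {"xyz": [14,-16.5,-9.5],"twist": [0,0,45.3],"jaw": 1}
  ]
}}

```text
time_s: 30.65
tool_pos: [0.4213, 0.0961, 0.2821]
tool_rot: [-179.6, -0.1, 170.7]
force: [-0.2, -0.3, -2.5]
grip_width: 0.0394
grasp_force: 40.0
```

Emit:
{"method": "servo_tool", "body": {
  "plan": [
    {"xyz": [0,0,0],"twist": [0,0,0],"jaw": 1},
    {"xyz": [0,0,0],"twist": [0,0,0],"jaw": 1},
    {"xyz": [0,0,0],"twist": [0,0,0],"jaw": 1}
  ]
}}

```text
time_s: 30.9
tool_pos: [0.4222, 0.1032, 0.283]
tool_rot: [180.0, -0.1, 171.7]
force: [-0.6, 0.6, -2.2]
grip_width: 0.0397
grasp_force: 40.0
```

```bash
python3 - <<'E'
from h import *
inrk(); plan((*fr(RK,-.07,.001),.0395,171.6)); print(env.get_obs()['qpos'])
E
```

```text
rack xy -0.0852 0.0029 gz 0.119 [ 1.7996e+02 -5.0000e-02  1.7174e+02] F [-0.6  0.6 -2.2] 0.0397 40
[-1.52 -0.2   7.95] [ 0.  -0.1  0.1]
[ 48.72879111  -0.23485336 -64.65824891 118.97861506  -0.30894171
  61.15530771  65.96126282]
```

Emit:
{"method": "servo_tool", "body": {
  "plan": [
    {"xyz": [-1,-0.2,3],"twist": [0,0,0],"jaw": 1},
    {"xyz": [-1.5,-0.2,5.5],"twist": [0,0,0],"jaw": 1},
    {"xyz": [-1.5,-0.2,7.5],"twist": [0,0,0],"jaw": 1},
    {"xyz": [-1.5,-0.2,8.1],"twist": [0,0,0],"jaw": 1},
    {"xyz": [-1.5,-0.2,8.1],"twist": [0,0,0],"jaw": 1},
    {"xyz": [-1.8,-0.2,8.1],"twist": [0,0,0],"jaw": 1},
    {"xyz": [-2.1,-0.2,8.1],"twist": [0,0,0],"jaw": 1},
    {"xyz": [-2.4,-0.2,8.1],"twist": [0,0,0],"jaw": 1},
    {"xyz": [-2.7,-0.2,8.1],"twist": [0,0,0],"jaw": 1},
    {"xyz": [-2.7,-0.2,8.1],"twist": [0,0,0],"jaw": 1}
  ]
}}

```text
time_s: 31.73
tool_pos: [0.4495, 0.096, 0.2025]
tool_rot: [180.0, 0.0, 171.5]
force: [-0.7, 0.5, -2.6]
grip_width: 0.0399
grasp_force: 40.0
```

```bash
python3 - <<'E'
from h import *
inrk()
E
```

```text
rack xy -0.057 -0.0002 gz 0.0385 [1.7997e+02 2.0000e-02 1.7151e+02] F [-0.7  0.5 -2.6] 0.0399 40
```

Emit:
{"method": "servo_tool", "body": {
  "plan": [
    {"xyz": [-0.15,0.05,0.1],"twist": [0,0,0],"jaw": 1},
    {"xyz": [-0.3,0.05,0.1],"twist": [0,0,0],"jaw": 1},
    {"xyz": [-0.3,0.05,0.1],"twist": [0,0,0],"jaw": 1}
  ]
}}

```text
time_s: 31.98
tool_pos: [0.4519, 0.096, 0.2011]
tool_rot: [180.0, -0.0, 171.5]
force: [-0.4, -0.7, -1.3]
grip_width: 0.0399
grasp_force: 40.0
```

Emit:
{"method": "servo_tool", "body": {
  "plan": [
    {"xyz": [-0.1,0,0.05],"twist": [0,0,0],"jaw": 1},
    {"xyz": [-0.15,0,0.05],"twist": [0,0,0],"jaw": 1},
    {"xyz": [-0.15,0,0.05],"twist": [0,0,0],"jaw": 1}
  ]
}}

```text
time_s: 32.23
tool_pos: [0.4531, 0.0961, 0.2007]
tool_rot: [-180.0, -0.1, 171.5]
force: [-2.6, -0.3, 1.8]
grip_width: 0.0395
grasp_force: 40.0
```

```bash
python3 - <<'E'
from h import *
inrk()
E
```

```text
rack xy -0.0536 0.0003 gz 0.0367 [-1.7998e+02 -8.0000e-02  1.7154e+02] F [-2.6 -0.3  1.8] 0.0395 40
```

Emit:
{"method": "servo_tool", "body": {
  "plan": [
    {"xyz": [-0.1,0,0],"twist": [0,0,0],"jaw": 1},
    {"xyz": [-0.2,0,0],"twist": [0,0,0],"jaw": 1},
    {"xyz": [-0.2,0,0],"twist": [0,0,0],"jaw": 1}
  ]
}}

```text
time_s: 32.48
tool_pos: [0.4542, 0.0961, 0.2006]
tool_rot: [-179.9, -0.3, 171.5]
force: [-7.3, 0.5, 9.0]
grip_width: 0.0399
grasp_force: 40.0
```

```bash
python3 - <<'E'
from h import *
inrk()
E
```

```text
rack xy -0.0524 0.0005 gz 0.0366 [-179.93   -0.25  171.54] F [-7.3  0.5  9. ] 0.0399 40
```

Emit:
{"method": "servo_tool", "body": {
  "plan": [
    {"xyz": [0,0,0],"twist": [0,0,0],"jaw": 0.35},
    {"xyz": [0,0,0],"twist": [0,0,0],"jaw": 0.35},
    {"xyz": [0,0,0],"twist": [0,0,0],"jaw": 0.35},
    {"xyz": [0,0,0],"twist": [0,0,0],"jaw": 0.35},
    {"xyz": [0,0,-2],"twist": [0,0,0],"jaw": 0.35},
    {"xyz": [0,0,-6],"twist": [0,0,0],"jaw": 0.35},
    {"xyz": [0,0,-10],"twist": [0,0,0],"jaw": 0.35},
    {"xyz": [0,0,-14],"twist": [0,0,0],"jaw": 0.4},
    {"xyz": [0,0,-18],"twist": [0,0,0],"jaw": 0.4},
    {"xyz": [0,0,-22.5],"twist": [0,0,0],"jaw": 0.4}
  ]
}}

```text
time_s: 33.32
tool_pos: [0.4549, 0.0961, 0.424]
tool_rot: [-179.9, 0.0, 171.6]
force: [0.9, -1.1, -0.9]
grip_width: 0.0527
grasp_force: 0.0
```

```bash
python3 - <<'E'
from h import *
inrk(); plan((*fr(CL,.141,0),.26,100))
E
```

```text
rack xy -0.0517 0.0006 gz 0.26 [-1.7994e+02  1.0000e-02  1.7157e+02] F [ 0.9 -1.1 -0.9] 0.0527 0
[-24.37 -25.99   0.03] [-0.   0.  71.6]
```

Emit:
{"method": "servo_tool", "body": {
  "plan": [
    {"xyz": [-2.5,-2.6,0],"twist": [0,0,7],"jaw": 0.4},
    {"xyz": [-5,-5.2,0],"twist": [0,0,14],"jaw": 0.4},
    {"xyz": [-7.5,-7.8,0],"twist": [0,0,21],"jaw": 0.4},
    {"xyz": [-10,-10.5,0],"twist": [0,0,28],"jaw": 0.4},
    {"xyz": [-12.5,-13,0],"twist": [0,0,35],"jaw": 0.4},
    {"xyz": [-15,-16,0],"twist": [0,0,42],"jaw": 0.4},
    {"xyz": [-17.5,-19,0],"twist": [0,0,49],"jaw": 0.4},
    {"xyz": [-20,-21.5,0],"twist": [0,0,56],"jaw": 0.4},
    {"xyz": [-22.5,-24,0],"twist": [0,0,63],"jaw": 0.4},
    {"xyz": [-24.4,-26,0],"twist": [0,0,70],"jaw": 0.4}
  ]
}}

```text
time_s: 34.15
tool_pos: [0.6596, -0.201, 0.4209]
tool_rot: [-179.9, 0.0, 101.0]
force: [-0.2, 0.8, 1.6]
grip_width: 0.0526
grasp_force: 0.0
```

Emit:
{"method": "servo_tool", "body": {
  "plan": [
    {"xyz": [0,0,0],"twist": [0,0,1.6],"jaw": 0.4},
    {"xyz": [0,0,0],"twist": [0,0,1.6],"jaw": 0.4},
    {"xyz": [0,0,0],"twist": [0,0,1.6],"jaw": 0.4}
  ]
}}

```text
time_s: 34.4
tool_pos: [0.6585, -0.1971, 0.4216]
tool_rot: [-180.0, -0.1, 100.0]
force: [-0.8, 0.5, 0.3]
grip_width: 0.0522
grasp_force: 0.0
```

```bash
python3 - <<'E'
from h import *
plan((*fr(CL,.141,0),.194,100)); c=cam('wrist'); t=cam('top'); s=cam('scene')
print('bar',[w2pix(c,np.array([*fr(CL,.141,y),.194])).round() for y in(-.04,0,.04)])
im=np.vstack([np.hstack([c['img'][100:350,120:520]]),np.hstack([cv2.resize(t['img'][130:250,260:340],(160,240)),cv2.resize(s['img'][140:260,220:340],(240,240))])])
cv2.imwrite('pics/w9.png',im[:,:,::-1])
E
```

```text
[ 0.04 -0.06  6.36] [-0.  -0.1  0. ]
bar [array([316., 275.]), array([316., 223.]), array([316., 165.])]
```

View pics/w9.png

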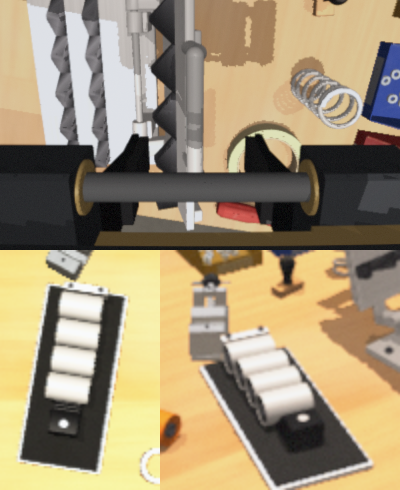

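Row and chock look right: four bushes, with the wedge slope against the last one. The bar sits between the fingers at column ~317. I'll grip it and close the lid.

Emit:
{"method": "servo_tool", "body": {
  "plan": [
    {"xyz": [0,0,3],"twist": [0,0,0],"jaw": 0.4},
    {"xyz": [0,0,5.5],"twist": [0,0,0],"jaw": 0.4},
    {"xyz": [0,0,6.3],"twist": [0,0,0],"jaw": 0.4},
    {"xyz": [0,0,6.3],"twist": [0,0,0],"jaw": 1},
    {"xyz": [0,0,6.3],"twist": [0,0,0],"jaw": 1},
    {"xyz": [0,0,6.3],"twist": [0,0,0],"jaw": 1},
    {"xyz": [0,0,6.3],"twist": [0,0,0],"jaw": 1},
    {"xyz": [0,0,6.3],"twist": [0,0,0],"jaw": 1},
    {"xyz": [0,0,6.3],"twist": [0,0,0],"jaw": 1},
    {"xyz": [0,0,6.3],"twist": [0,0,0],"jaw": 1}
  ],
  "newtons": 15
}}

```text
time_s: 35.38
tool_pos: [0.6582, -0.1975, 0.3596]
tool_rot: [-179.9, 0.0, 99.9]
force: [-9.5, -1.0, 5.1]
grip_width: 0.0133
grasp_force: 5.1
```

Emit:
{"method": "servo_tool", "body": {
  "plan": [
    {"xyz": [0,0,0],"twist": [0,0,0],"jaw": 1},
    {"xyz": [0,0,0],"twist": [0,0,0],"jaw": 1},
    {"xyz": [0,0,0],"twist": [0,0,0],"jaw": 1}
  ]
}}

```text
time_s: 35.63
tool_pos: [0.6577, -0.1977, 0.3596]
tool_rot: [-179.8, -0.0, 99.9]
force: [-5.0, -0.8, 4.9]
grip_width: 0.0113
grasp_force: 15.0
```

Emit:
{"method": "servo_tool", "body": {
  "plan": [
    {"xyz": [0,-1.0,-0.4],"twist": [0,0,0],"jaw": 1},
    {"xyz": [0,-2.6,-0.9],"twist": [0,0,0],"jaw": 1},
    {"xyz": [0,-4.3,-1.2],"twist": [0,0,0],"jaw": 1},
    {"xyz": [0,-6.0,-1.3],"twist": [0,0,0],"jaw": 1},
    {"xyz": [0,-7.7,-1.3],"twist": [0,0,0],"jaw": 1},
    {"xyz": [0,-9.4,-1.1],"twist": [0,0,0],"jaw": 1},
    {"xyz": [0,-11.1,-0.7],"twist": [0,0,0],"jaw": 1},
    {"xyz": [0,-12.7,-0.1],"twist": [0,0,0],"jaw": 1},
    {"xyz": [0,-14.2,0.6],"twist": [0,0,0],"jaw": 1},
    {"xyz": [0,-15.7,1.5],"twist": [0,0,0],"jaw": 1}
  ]
}}

```text
time_s: 36.47
tool_pos: [0.503, -0.2241, 0.3445]
tool_rot: [179.9, 0.0, 99.9]
force: [-1.1, 1.1, 0.7]
grip_width: 0.0114
grasp_force: 15.0
```

Emit:
{"method": "servo_tool", "body": {
  "plan": [
    {"xyz": [0,-1.4,1.0],"twist": [0,0,0],"jaw": 1},
    {"xyz": [0,-2.6,2.2],"twist": [0,0,0],"jaw": 1},
    {"xyz": [0,-3.7,3.5],"twist": [0,0,0],"jaw": 1},
    {"xyz": [0,-4.7,4.9],"twist": [0,0,0],"jaw": 1},
    {"xyz": [0,-5.5,6.4],"twist": [0,0,0],"jaw": 1},
    {"xyz": [0,-6.2,8.0],"twist": [0,0,0],"jaw": 1},
    {"xyz": [0,-6.5,9.0],"twist": [0,0,0],"jaw": 1},
    {"xyz": [0,-6.8,10.2],"twist": [0,0,0],"jaw": 1},
    {"xyz": [0,-7,11],"twist": [0,0,0],"jaw": 1},
    {"xyz": [0,-7,11],"twist": [0,0,0],"jaw": 1}
  ]
}}

```text
time_s: 37.3
tool_pos: [0.4336, -0.2365, 0.2325]
tool_rot: [-179.8, -0.1, 99.9]
force: [-3.9, 0.4, -1.8]
grip_width: 0.011
grasp_force: 15.0
```

```bash
python3 - <<'E'
from h import *
plan((.4333,-.2363,.066,100)); o=env.get_obs(); print(o['force'],o['grip_width'],o['grasp_force'])
E
```

```text
[ 0.02 -0.02  0.25] [-0.2 -0.1 -0.1]
[-3.94967439  0.38188748 -1.78445854] 0.011027738890604244 15.00047743320465
```

Emit:
{"method": "servo_tool", "body": {
  "plan": [
    {"xyz": [0,0,0.3],"twist": [0,0,0],"jaw": 1},
    {"xyz": [0,0,0.4],"twist": [0,0,0],"jaw": 1},
    {"xyz": [0,0,0.4],"twist": [0,0,0],"jaw": 0.4},
    {"xyz": [0,0,0.4],"twist": [0,0,0],"jaw": 0.4},
    {"xyz": [0,0,0.4],"twist": [0,0,0],"jaw": 0.4},
    {"xyz": [0,0,0.4],"twist": [0,0,0],"jaw": 0.4},
    {"xyz": [0,0,-3],"twist": [0,0,0],"jaw": 0.4},
    {"xyz": [0,0,-7],"twist": [0,0,0],"jaw": 0.4},
    {"xyz": [0,0,-11],"twist": [0,0,0],"jaw": 0.4},
    {"xyz": [0,0,-15],"twist": [0,0,0],"jaw": 0.4}
  ]
}}

```text
time_s: 38.13
tool_pos: [0.4353, -0.236, 0.3867]
tool_rot: [179.9, 0.1, 100.0]
force: [0.3, -0.4, 1.1]
grip_width: 0.0509
grasp_force: 0.0
```

```bash
python3 - <<'E'
from h import *
c=cam('wrist'); t=cam('top'); s=cam('scene')
im=np.vstack([np.hstack([c['img'][0:300,120:520],cv2.resize(t['img'][130:250,245:405],(400,300))]),np.hstack([cv2.resize(s['img'][120:240,220:380],(400,300)),np.zeros((300,400,3),np.uint8)])])
cv2.imwrite('pics/w10.png',im[:,:,::-1])
print('bar closed',[w2pix(c,np.array([*fr(CL,-.087,y),.066])).round() for y in(-.04,0,.04)],env.get_obs()['force'])
E
```

```text
bar closed [array([314., 228.]), array([314., 189.]), array([314., 148.])] [ 0.10061074 -0.1466413  -0.87921458]
```

View pics/w10.png

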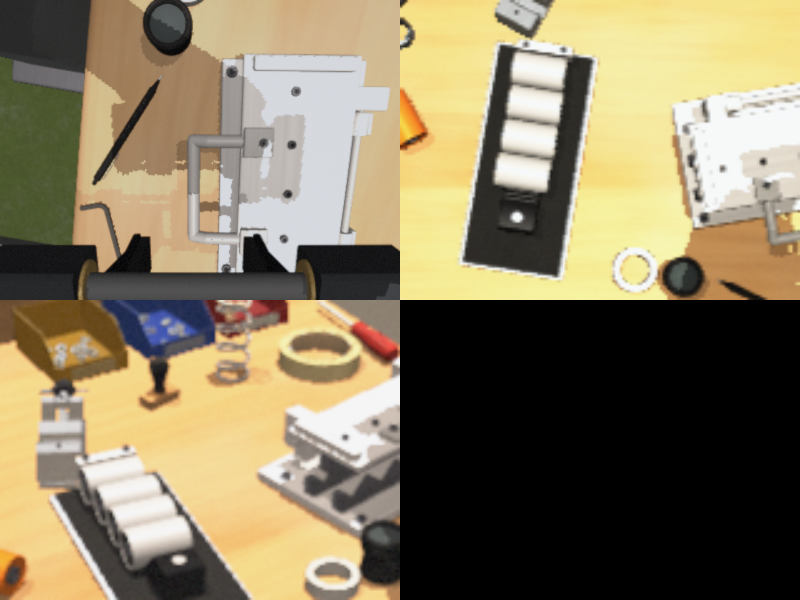

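The lid is closed, with the bar at column ~313 as predicted. The row and chock are in place and nothing is touched. I'll do a quick numeric check and hand in.

```bash
python3 - <<'E'
from h import *
t=cam('top'); p=pix2w(t,(291.8,216.4),.046)[:2]-RK['o']; a=np.radians(RK['a'])
x,y=p[0]*np.cos(a)+p[1]*np.sin(a),-p[0]*np.sin(a)+p[1]*np.cos(a); print(x,y)
if abs(y)<.012 and abs(x+.055)<.01: print(env.sign_off())
E
```

```text
-0.05846733681379629 -0.0007014186061338329
the job is handed in; nothing more can be done
None
```

The job is handed in (the hand-in gave no verdict): four bushes lie in a closed row from the fence, chocked by the black wedge, the empty clamp is shut, and I did not touch the loupe, ring gauge or caliper.

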